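# Gauge the air mount and correct its pressure

## Task

Check the pressure of the air mount: take the stick gauge from its grey stand, press its sprung brass chuck squarely onto the mount's leaning valve until it is firmly seated, and hold it there for a second without forcing it, so that the pressure pushes the gauge's rod out. Stand the gauge back upright in its stand with the rod left out and let go. Then, if only yellow shows on the rod, press the yellow pedal down to its stop, hold it a second and let it rise; if blue shows below the yellow, do that with the blue pedal instead (either will do if the change of colour is within 2 mm of the barrel's end); leave the other pedal and everything else alone.

Things in the scene. Friction and masses are not known exactly. Their poses are not given: they have to be found in the camera images.
- gauge_mid (a point): centre of the loose stick gauge, half-way up: aluminium barrel 28 mm thick, 117 mm from the brass chuck's rim (58.5 mm below) to the black top collar (58.5 mm above), 0.19 kg. z points along the gauge, away from the chuck. Dark-ringed grip zone: 5 mm below to 53 mm above this point. Leave 30 mm free above the collar between the fingers for the rod.
- chuck_rim (a point): centre of the rim of the gauge's brass chuck (24 mm outside, 15 mm bore), its lower end; moves with the chuck. z up along the gauge. In the bore, 12 mm from the rim, is the foot of the rod.
- gauge_chuck (a joint): how far the sprung chuck is pushed into the barrel, m: 0 out, 0.008 at its stop. Its spring needs 3 N to start and about 10 N at the stop. Firmly seated is more than half its travel, 0.004.
- gauge_rod (a joint): how far the rod has come out of the barrel's top, m: 0 at first, its head 3 mm above the collar. 8 mm thick: its first 15 mm are yellow, what follows is blue, so blue shows from 0.015. It moves with 6.6 N of friction and stays where the pressure has pushed it: 0.004 to 0.026 once the chuck is firmly seated.
- air_mount: the air mount, fixed: black, ribbed, round, 112 mm across with an aluminium top 52 mm high; origin at the centre of its underside; its -x side is where the valve leans out, roughly toward the robot. Pressing the gauge on takes about 7 N for pin and rod and 3 to 10 N more for the chuck; 40 N or more on the valve is too much.
- valve_seat (a point): centre of the top of the valve's brass flange (30 mm across), 88 mm above the table. z points out along the stem, 35 degrees from vertical. On this axis a steel pin 5 mm thick stands 30 mm out; it enters the chuck's bore and the chuck's rim lands on the flange. The pin meets the rod's foot; the hidden pressure then pushes the rod out while the pin sinks by what is left.
- valve (a joint): how far the sprung stem has given way into the mount along its axis, m: 0 at rest, 0.010 at its stop. It gives by an amount that depends on the hidden pressure, so the seated gauge lies up to 10 mm deeper than the flange stood at rest.
- stand_floor (a point): centre of the floor of the round hole (35 mm wide, 40 mm deep, with a chamfer) in the fixed grey gauge stand, 75 x 75 mm and 48 mm high; the floor is 8 mm above the table. The gauge stands in it on its chuck at first and belongs there at the end.
- yellow_pad (a point): press point on the yellow pedal, 18 mm from its free end, in the middle of its width (52 mm). The pedal rises toward the robot from a hinge 80 mm further away, on a fixed dark base 120 x 64 mm; x points to the hinge, z is square to its face. About 47 mm above the table at rest, 22 mm lower at the stop.
- yellow_pedal (a joint): angle of the yellow pedal, rad: 0 up, 0.28 at its stop (more than 0.255 counts as down); springs back. About 5 N at the press point starts it, 9 N takes it to the stop.
- blue_pad (a point): press point on the blue pedal, which is like the yellow one; the two may stand in either order.
- blue_pedal (a joint): angle of the blue pedal, as for the yellow one.
- vial: blue-capped white vial, 22 x 60 mm, origin at its underside; bystander
- lens_can: objective can with ribbed cream lid, 37 x 58 mm, origin at its underside; bystander
- filter_cube: black filter cube with an orange window, 33 mm, origin at its underside; bystander
There are look-alikes about, which are no part of the job. There is more than one size of the part that bears gauge_mid; the job needs the larger.

How it is judged:
On the way, in this order (a step that is already met when the one before it is completed fails the run):
1. the gauge's chuck is seated on the valve, pushed in by more than half its travel, with the rod out (value of joint gauge_chuck above 0.004 m and distance between chuck_rim and valve_seat below 0.007 m and angle between the z axis of chuck_rim and the z axis of valve_seat, either way round below 0.2 rad and value of joint gauge_rod above 0.003 m), for 0.3 s.
2. the gauge stands released in its stand with its rod still out (horizontal distance between chuck_rim and stand_floor below 0.009 m and z of chuck_rim in the frame of stand_floor below 0.006 m and angle between gauge_mid's own z axis and vertical below 0.2 rad and value of joint gauge_rod above 0.003 m and contact force between gauge and the fingers below 0.2 N), for 0.2 s.
3. the pedal that the rod calls for is down at its stop (((value of joint gauge_rod below 0.017 m and value of joint yellow_pedal above 0.255 rad) or (value of joint gauge_rod above 0.013 m and value of joint blue_pedal above 0.255 rad))), for 0.3 s.
At the end, for the whole second after the job is handed in: the gauge stands free and still in its stand (rim within 9 mm of the hole's axis and 6 mm of its floor, leaning less than 0.2 rad), its chuck sprung out and its rod still out by more than 3 mm; both pedals are up (all of step 2 and value of joint each of yellow_pedal, blue_pedal below 0.05 rad and value of joint gauge_chuck below 0.003 m and linear speed of gauge below 0.02 m/s); the robot touches nothing.
It fails at once if the valve is pressed with more than 40 N (contact force between gauge and air_mount above 40 N).
It fails at once if the yellow pedal is pressed more than half-way without a reading or when blue shows by more than 2 mm (value of joint yellow_pedal above 0.14 rad and (value of joint gauge_rod below 0.003 m or value of joint gauge_rod above 0.017 m)).
It fails at once if the blue pedal is pressed more than half-way when blue does not show (more than 2 mm short) (value of joint blue_pedal above 0.14 rad and value of joint gauge_rod below 0.013 m).
It fails at once if the vial, objective can or filter cube is shifted by more than 20 mm (distance of any of vial, lens_can, filter_cube from where it was at the start of the episode above 0.02 m).
It also fails if it takes over 61 s, if anything falls off the work surface, if the arm or the gripper's body presses on something with over 40 N, if the wrist force passes 120 N, or if a joint passes its speed limit or range.

## Robot

A 6-joint arm with a two-finger parallel gripper is mounted at the origin on the work surface; the furniture and walls round the work are solid. World frame = base frame: x ahead of the robot, y to its left, z up, the work surface at z = 0. Lengths are in m, angles in rad, forces in N, time in s.
With the tool pointing down it reaches from about 0.3 to 0.95 m from the base axis. Payload 3.1 kg.
Tool frame: the origin (TCP) lies on the front face of the gripper's body, between the roots of the fingers; the fingertips stand 73 mm ahead of it and the grasp point (between the pads) lies 54 mm ahead of it (grasp_offset is the distance from the TCP to the grasp point, in m); x points along the fingers, y is the direction in which the jaws open and shut, and the axes are right-handed (so a half turn about x gives the same grasp; the last joint's range is limited). The gripper opens to 85 mm and grips with 20 to 120 N. Pads are 22 mm wide; open, the fingers measure 114 mm over their backs; the gripper's body (76 mm by 85 mm) begins 54 mm behind the grasp point. The pads swing forward as they close: fully open they stand 13 mm farther back than shut.
Start: joints at [1.074, 0.308, 1.634, -0, 1.2, -0.07], TCP at [0.259, 0.569, 0.304] pointing down, gripper open.
Joint ranges: [-3.06, 3.06], [-0.79, 1.96], [0.05, 2.63], [-1.19, 4.34], [0.05, 2.64], [-2.94, 2.94]. Speed limits (rad/s): [2.79, 2.79, 3.14, 3.14, 3.14, 3.14].

## Interface

Orientations are given as a rotation vector (axis times angle).
In Python, from rig import observe, read_camera, camera_model, finish_job, search_frame, tip_of, grasp_offset gives the robot as it stands.
- The arm moves only by the tool apply_moves, never from a script. Its arguments are lists of equal length, an entry for each row: "travel": the shift along the tool's x, y, z scaled (see below), a list of three; "roll": the turn about the tool's x scaled (see below); "claw": the opening, from 0 (shut) to 1 (fully open). A call has 1 to 12 rows; each row is the pose to reach, as a shift and turn from the pose measured when the call began, along the tool's axes at that moment, turning the shorter way round; what a row does not reach only later rows make up. The controller multiplies each number of a shift by 1 m and each number of a turn by pi rad. A row lasts 1/12 s, in which the tool goes at most 41.7 mm and 7.16 degrees, less where a joint would pass 70% of its speed; a pose out of reach is approached as far as the arm can. A call with a number of a shift or a turn outside -1 to 1 is refused whole. A call with a gripper value outside its range is refused whole. The fingers move at their own pace and stop on an object; "grip_force" is the grip in N (left out, the last holds). Time passes only in rows, so rows that repeat a pose let the fingers close. It gives the time, the measured TCP pose, the force and the opening at its end, in the units of the state.
- observe(): the state, without advancing time (a new reading comes with each control period).
- read_camera(name): name is "scene" or "top" or "wrist"; returns the picture (480x640x3 uint8, red, green, blue); there is no depth.
- camera_model(name): a dict with "fovy" (degrees; the focal length in pixels is half the picture's height over the tangent of half this angle, whatever the lens; pixels are square), "cx", "cy" (the principal point, pixels), "world_from_camera" (4x4, takes a point from camera to world coordinates). Camera axes: x right, y down, z forward; pixel columns grow to the right and rows downward; lengths in m; the calibration is good to about 2 mm. A picture is of the moment at which its call begins: read the wrist's pose just before it. camera_model takes no time and is no camera call; for the wrist camera it gives the pose at the moment of the call.
- finish_job(): hands the job in, once; it reports no verdict.
Trained networks look in the newest picture that a camera, given by its name, has taken for a name from the list of things; names that differ only in an ending like _2 or _b are one class to them, and where a whole thing is asked for, a point or a joint stands for the part that bears it (a point fixed in the world has none). Each returns a list of dicts, best first, with "confidence" (0 to 1); they miss things now and then, are a little off and sometimes report something else, mostly with a low value. They report only what shows in the picture. A call takes as long as a camera call. They do not tell look-alikes from the thing itself.
- search_frame(label, camera): "point" ([column, row] as shares, 0 to 1, of the picture: columns of its width, rows of its height, amid what is visible of it).
- tip_of(label, camera): "point" ([column, row] as shares, 0 to 1, of the picture: columns of its width, rows of its height: a listed point, or the origin of a listed thing).
The state is a dict: "t": time; "joint_positions": joint angles; "qvel": joint speeds; "joint_efforts": joint torques, N m; "ee_pos": TCP position; "tool_rot": TCP orientation; "ft_force": force on the tool from outside, world axes, zero at the start; "moment": the same for the moment, N m; "gripper_width": finger opening in m.
Only numpy, scipy, OpenCV 4.12 (cv2) and the standard library are available. Lean on these libraries where they do the work, as an engineer would, in place of code of your own. Each camera call takes 0.05 s, during which the arm holds its last target.

## Working session

There is one attempt and no reset: what is moved stays moved. The work goes in short steps, Python scripts to look and compute and a tool call to move; the robot and the scene stay as the last step left them, time stands still between calls to the robot, and variables do not carry over. Pictures are saved under pics/ and viewed, and the job is handed in when it is done.

Besides the shell and the picture viewer there is one more tool, called after "Call:" in YAML: its name, and indented under it one key for each argument. apply_moves: Moves the arm, as the interface text tells. Its arguments: {"type":"object","properties":{"travel":{"type":"array"},"roll":{"type":"array"},"claw":{"type":"array"},"grip_force":{"type":"number"}},"required":["travel","roll","claw"]}

```bash
ls; mkdir -p pics; cat > h.py <<'E'
import numpy as np, cv2
from scipy.spatial.transform import Rotation as R
from rig import *
def snap(cam,name,crop=None,scale=1):
    im=read_camera(cam)
    cv2.imwrite(f'pics/{name}_raw.png',cv2.cvtColor(im,cv2.COLOR_RGB2BGR))
    return im
def save(im,name,crop=None,scale=1):
    b=cv2.cvtColor(im,cv2.COLOR_RGB2BGR)
    if crop: c0,r0,c1,r1=crop; b=b[r0:r1,c0:c1]
    if scale!=1: b=cv2.resize(b,None,fx=scale,fy=scale,interpolation=cv2.INTER_CUBIC)
    cv2.imwrite(f'pics/{name}.png',b)
def K(m):
    f=240/np.tan(np.radians(m['fovy'])/2); return f,m['cx'],m['cy']
def ray(m,px):
    f,cx,cy=K(m); T=np.array(m['world_from_camera']); d=T[:3,:3]@np.array([(px[0]-cx)/f,(px[1]-cy)/f,1.]); return T[:3,3],d
def atz(m,px,z):
    o,d=ray(m,px); return o+d*(z-o[2])/d[2]
def proj(m,p):
    f,cx,cy=K(m); T=np.array(m['world_from_camera']); q=T[:3,:3].T@(np.asarray(p)-T[:3,3]); return np.array([cx+f*q[0]/q[2],cy+f*q[1]/q[2]])
def tri(obs):
    A=np.zeros((3,3));b=np.zeros(3)
    for m,px in obs:
        o,d=ray(m,px); d=d/np.linalg.norm(d);P=np.eye(3)-np.outer(d,d);A+=P;b+=P@o
    x=np.linalg.solve(A,b)
    return x,[np.round(proj(m,x)-px,1) for m,px in obs]
E
python3 - <<'E'
from h import *
print(observe())
for c in ['scene','top','wrist']:
    m=camera_model(c);print(c,m)
    save(snap(c,c+'0'),c+'0')
E
```

```text
pics
{'t': 0.0, 'joint_positions': array([ 1.07431928e+00,  3.09031323e-01,  1.63522974e+00,  5.00955649e-05,
        1.19968919e+00, -6.97283147e-02]), 'qvel': array([-8.07486616e-04,  4.52672212e-05,  1.38272058e-04, -2.24342914e-03,
        1.90027866e-05,  1.54801103e-03]), 'joint_efforts': array([ 1.60932410e-03, -4.15265286e+01, -2.76661384e+01,  5.15046139e-06,
        1.04458621e-02, -2.21332482e-05]), 'ee_pos': array([0.25840566, 0.56834181, 0.30260991]), 'tool_rot': array([ 0.33297448,  1.54546091, -0.33653233]), 'ft_force': array([-0.09823723,  0.23800002, -0.1072925 ]), 'moment': array([ 0.03629618, -0.06458737,  0.03518404]), 'gripper_width': 0.08546186287578923}
scene {'fovy': 43.11996979107768, 'cx': 318.5718535310032, 'cy': 227.25490790140327, 'world_from_camera': array([[ 0.78661809, -0.38285536,  0.48441072,  0.02331966],
       [-0.61704667, -0.51544087,  0.59462098, -0.63464351],
       [ 0.02203125, -0.76664365, -0.64169474,  0.84661286],
       [ 0.        ,  0.        ,  0.        ,  1.        ]])}
top {'fovy': 46.76780408922346, 'cx': 319.4057525820171, 'cy': 229.76698346339558, 'world_from_camera': array([[ 0.0335892 , -0.97771769,  0.20721943,  0.36974804],
       [-0.99943371, -0.03327522,  0.00500148,  0.04037203],
       [ 0.00200524, -0.20727008, -0.9782817 ,  1.08142967],
       [ 0.        ,  0.        ,  0.        ,  1.        ]])}
wrist {'fovy': 61.29201305478167, 'cx': 318.3239365918234, 'cy': 233.83320777393638, 'world_from_camera': array([[ 0.41384716,  0.8789233 ,  0.23711675,  0.19855893],
       [ 0.91034376, -0.39893571, -0.11011151,  0.5946779 ],
       [-0.00218524,  0.26142709, -0.96522075,  0.3735445 ],
       [ 0.        ,  0.        ,  0.        ,  1.        ]])}
```

View pics/scene0.png

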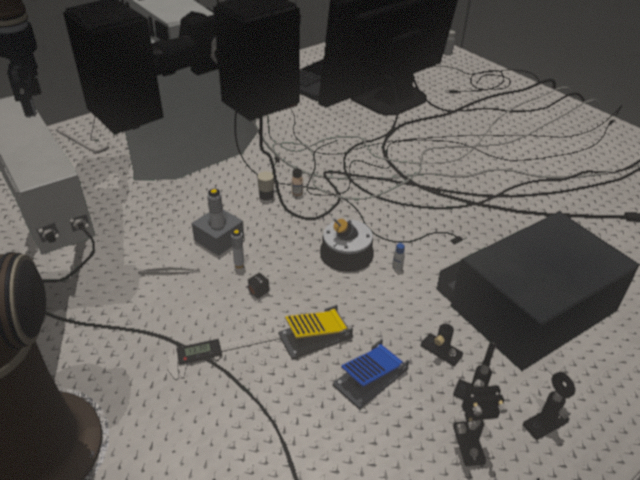

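View pics/top0.png

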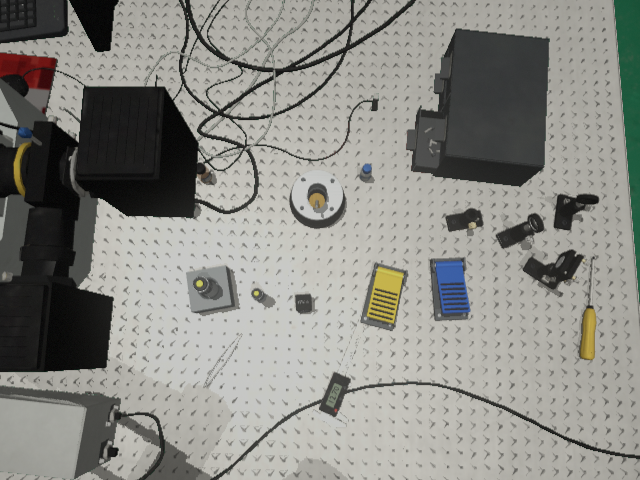

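View pics/wrist0.png

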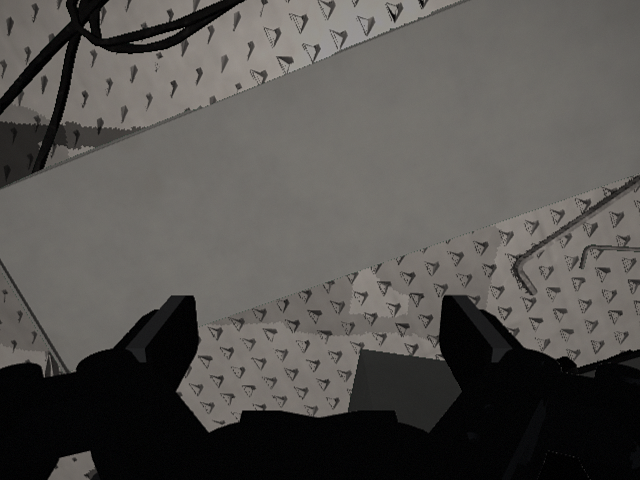

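```bash
python3 - <<'E'
from h import *
for c in ['scene','top']:
    for l in ['gauge_mid','chuck_rim','valve_seat','stand_floor','air_mount','yellow_pad','blue_pad']:
        print(c,l,[(np.round(np.array(d['point'])*[640,480],1).tolist(),round(d['confidence'],2)) for d in tip_of(l,c)])
print(observe()['t'])
E
```

```text
scene gauge_mid [([217.7, 212.6], 0.75), ([235.5, 248.4], 0.67)]
scene chuck_rim []
scene valve_seat [([338.6, 223.1], 0.63)]
scene stand_floor [([218.9, 235.3], 0.9)]
scene air_mount [([346.6, 251.0], 0.65)]
scene yellow_pad [([300.4, 325.5], 0.67)]
scene blue_pad [([359.8, 368.9], 0.69)]
top gauge_mid [([205.1, 284.6], 0.82), ([256.6, 295.0], 0.61)]
top chuck_rim [([317.1, 205.6], 0.32)]
top valve_seat [([313.7, 200.1], 0.61)]
top stand_floor [([214.4, 290.5], 0.79), ([365.5, 175.4], 0.36), ([456.1, 305.1], 0.28)]
top air_mount [([320.1, 204.3], 0.87)]
top yellow_pad [([382.8, 309.9], 0.56)]
top blue_pad [([455.8, 305.7], 0.75)]
0.85
```

The scene view shows two gauges: one in the grey stand at scene (216,208) / top (203,286), and a smaller free-standing one at scene (237,250) / top (257,295). The air mount is at scene (346,245) / top (318,198). The yellow pedal is at top (384,296) and the blue one at top (450,288). The gauge in the grey stand fits the description because it is larger and stands in the stand. I'll confirm that in one crop.

```bash
python3 - <<'E'
from h import *
ms,mt=camera_model('scene'),camera_model('top')
P={'gauge':((217.7,212.6),(205.1,284.6)),'small':((235.5,248.4),(256.6,295)),'floor':((218.9,235.3),(214.4,290.5)),'seat':((338.6,223.1),(313.7,200.1)),'mount':((346.6,251),(320.1,204.3)),'yel':((300.4,325.5),(382.8,309.9)),'blue':((359.8,368.9),(455.8,305.7))}
for k,(a,b) in P.items():
    x,r=tri([(ms,a),(mt,b)]);print(k,x.round(4),r)
a=cv2.imread('pics/scene0.png')[170:290,180:380];b=cv2.imread('pics/top0.png')[160:320,170:370]
cv2.imwrite('pics/crop0.png',np.vstack([cv2.resize(a,None,fx=2.1,fy=2.1,interpolation=3),cv2.resize(b,None,fx=2.1,fy=2.1,interpolation=3)]))
E
```

```text
gauge [0.4759 0.2514 0.0641] [array([-0.3,  0. ]), array([ 0.2, -0.3])]
small [0.4609 0.1594 0.0398] [array([ 0.4, -0.1]), array([-0.2,  0.4])]
floor [0.4701 0.244  0.0107] [array([ 0., -0.]), array([-0.,  0.])]
seat [0.6372 0.0576 0.0851] [array([-0.3,  0.1]), array([ 0.2, -0.3])]
mount [0.6499 0.045  0.0127] [array([-1.1,  0.2]), array([ 0.6, -1. ])]
yel [ 0.4423 -0.0775  0.0409] [array([-0.3,  0. ]), array([ 0.1, -0.2])]
blue [ 0.4563 -0.2127  0.0503] [array([-2. ,  0.4]), array([ 1. , -1.5])]
```

View pics/crop0.png

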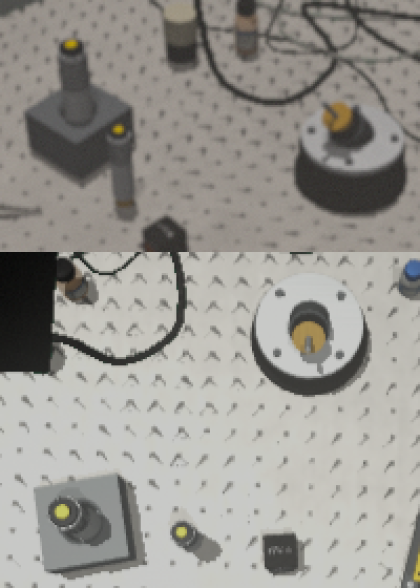

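The crop confirms it: the thick gauge with the yellow rod head sits in the grey stand, and the thin look-alike stands beside it. Next I'll check the tool's direction and the axis of the valve.

```bash
python3 - <<'E'
from h import *
s=observe();print(R.from_rotvec(s['tool_rot']).as_matrix().round(4))
for n,(c,crop,k) in {'v_s':('scene0',(300,190,420,280),6),'v_t':('top0',(275,155,385,240),6)}.items():
    b=cv2.imread(f'pics/{c}_raw.png')[crop[1]:crop[3],crop[0]:crop[2]]
    cv2.imwrite(f'pics/{n}.png',cv2.resize(b,None,fx=k,fy=k,interpolation=cv2.INTER_CUBIC))
E
```

```text
[[ 0.      0.414   0.9103]
 [ 0.      0.9103 -0.414 ]
 [-1.      0.     -0.    ]]
```

View pics/v_s.png

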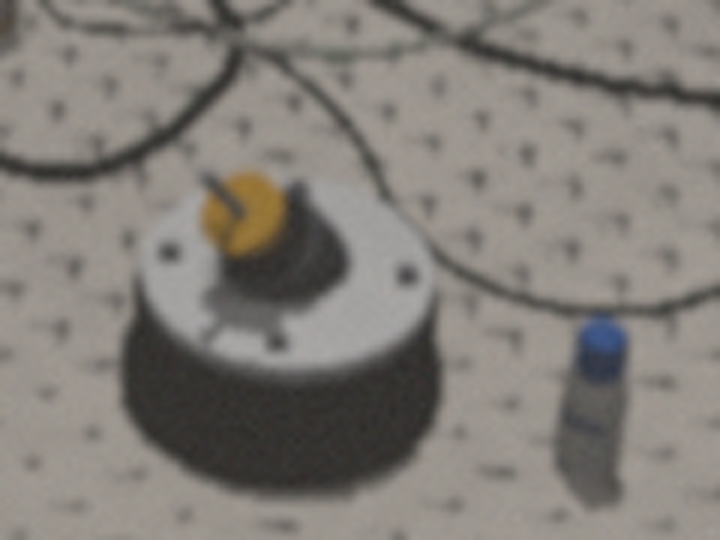

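View pics/v_t.png

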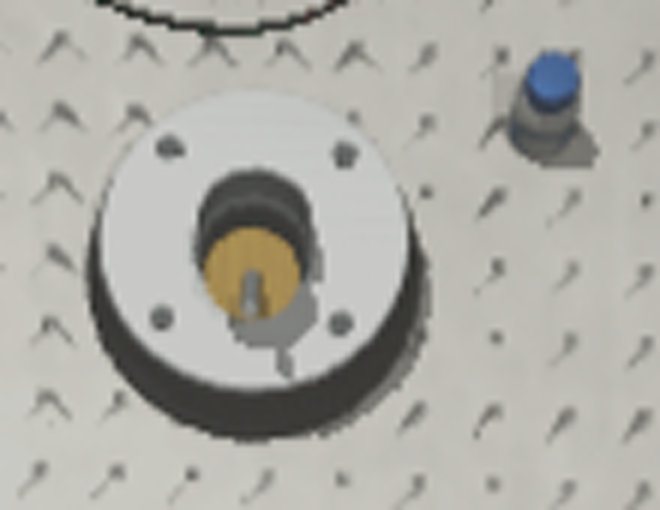

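```bash
python3 - <<'E'
from h import *
ms,mt=camera_model('scene'),camera_model('top')
seat,r=tri([(ms,(340.7,225.3)),(mt,(317,200.3))]);print(seat,r, atz(ms,(340.7,225.3),.088),atz(mt,(317,200.3),.088))
tip,r=tri([(ms,(334.3,219.5)),(mt,(316.2,207.3))]);print(tip,r)
d=tip-seat;print(d,np.linalg.norm(d),np.degrees(np.arctan2(d[1],d[0])),np.degrees(np.arccos(d[2]/np.linalg.norm(d))))
print('mount top',atz(ms,(348,235.8),.052),atz(mt,(317.7,194.7),.052))
# predicted seat relative to center for az
# collar top of gauge
for n,(c,crop,k) in {'g_s':('scene0',(185,180,265,285),6),'g_t':('top0',(180,255,280,320),6)}.items():
    b=cv2.imread(f'pics/{c}_raw.png')[crop[1]:crop[3],crop[0]:crop[2]]
    cv2.imwrite(f'pics/{n}.png',cv2.resize(b,None,fx=5.5,fy=5.5,interpolation=cv2.INTER_CUBIC))
E
```

```text
[0.6375186  0.05151079 0.08339612] [array([-0.3,  0.1]), array([ 0.2, -0.3])] [0.63444    0.04717934 0.088     ] [0.63572882 0.05177207 0.088     ]
[0.61901703 0.05173845 0.1066973 ] [array([-0.8,  0.2]), array([ 0.5, -0.8])]
[-0.01850157  0.00022766  0.02330118] 0.029754071326830295 179.29501544086037 38.452332759791275
mount top [0.65413692 0.04538107 0.052     ] [0.6565317  0.05122453 0.052     ]
```

View pics/g_s.png

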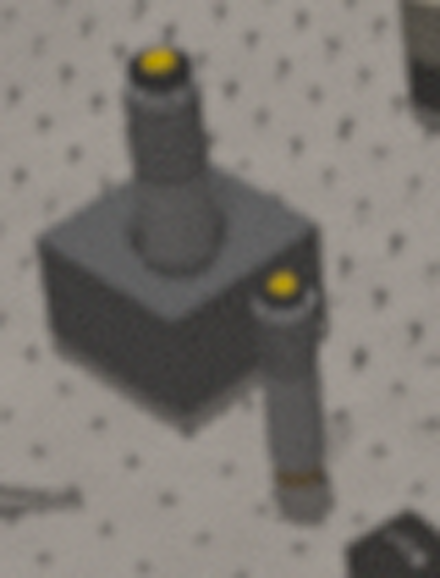

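View pics/g_t.png

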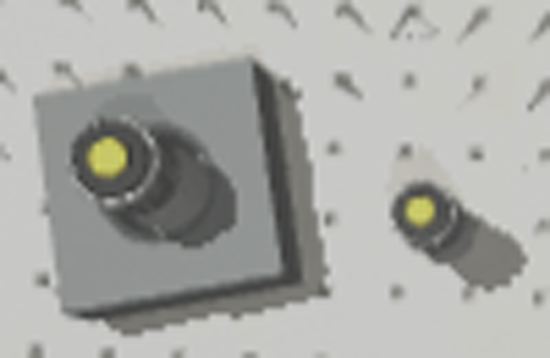

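```bash
python3 - <<'E'
from h import *
a=cv2.imread('pics/scene0_raw.png')[0:240,0:310];b=cv2.imread('pics/top0_raw.png')[60:400,0:250]
f=lambda a:cv2.convertScaleAbs(cv2.resize(a,(400,int(a.shape[0]*400/a.shape[1])),interpolation=3),alpha=2.5,beta=10)
a,b=f(a),f(b);h=max(a.shape[0],b.shape[0])
z=np.zeros((h,800,3),np.uint8);z[:a.shape[0],:400]=a;z[:b.shape[0],400:]=b;print(a.shape,b.shape)
cv2.imwrite('pics/boxes.png',z)
E
```

```text
(309, 400, 3) (544, 400, 3)
```

View pics/boxes.png

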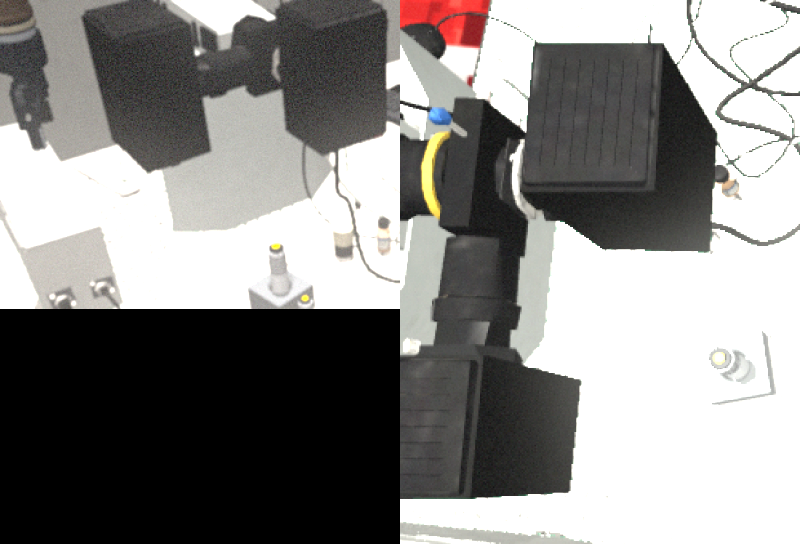

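```bash
python3 - <<'E'
from h import *
ms,mt=camera_model('scene'),camera_model('top')
for a,b in [((161.2,117.8),(112.5,297.5)),((114.7,130.2),(106,366)),((84.5/1.29*1,19/1.29),(0,0)),]:
    x,r=tri([(ms,a),(mt,b)]);print(x.round(3),r)
# top corner of left box (top face right corners)
for a,b in [((190/1.29,8/1.29),(78/1.6+0,350/1.6+60)),((150/1.29,38/1.29),(72/1.6,497/1.6+60))]:
    x,r=tri([(ms,a),(mt,b)]);print('top',x.round(3),r)
x,r=tri([(ms,(386/1.29,133/1.29)),(mt,(715-400)/1.6*np.array([1,0])+[0,132/1.6+60])]);print('rbox',x,r)
print(observe()['t'])
E
```

```text
[0.43  0.348 0.255] [array([ 0.8, -0. ]), array([-0.6,  0.9])]
[0.334 0.342 0.265] [array([-0.3, -0. ]), array([ 0.2, -0.3])]
[0.453 0.297 0.603] [array([ 92.9, -90. ]), array([ 29. , 240.3])]
top [0.433 0.34  0.47 ] [array([0.2, 0. ]), array([-0.2,  0.3])]
top [0.351 0.328 0.457] [array([-11.4,  -1.9]), array([ 10.4, -14.4])]
rbox [0.67848768 0.24213143 0.25483864] [array([ 0.1, -0. ]), array([-0. ,  0.1])]
0.85
```

The tall microscope boxes have undersides at z≈0.255 and stand between the arm and the work. I'll retract, swing round them, then extend.

Call:
apply_moves:
  travel:
    - [0,-0.264,0]
    - [0,-0.264,0]
    - [0,-0.264,0]
    - [0,-0.264,0]
    - [0,-0.264,0]
    - [0,-0.264,0]
    - [0,-0.264,0]
    - [0,-0.34,0.221]
    - [0,-0.34,0.221]
    - [0,-0.34,0.221]
    - [0,-0.34,0.221]
    - [0,-0.34,0.221]
  roll: [0,0,0,0,0,0,0,-0.136,-0.136,-0.136,-0.136,-0.136]
  claw: [1,1,1,1,1,1,1,1,1,1,1,1]
  grip_force: 20

```text
t: 1.85
ee_pos: [0.2713, 0.2143, 0.3045]
tool_rot: [-0.004, 1.57, 0.007]
ft_force: [0.4, 0.1, -0.3]
gripper_width: 0.0855
```

Call:
apply_moves:
  travel:
    - [0,-0.03,0.05]
    - [0,-0.03,0.05]
    - [0,0.0,0.19]
    - [0,0.0,0.19]
    - [0,0.0,0.19]
    - [0,0.0,0.19]
    - [0,0.0,0.19]
  roll: [0,0,0,0,0,0,0]
  claw: [1,1,1,1,1,1,1]

```text
t: 2.43
ee_pos: [0.4655, 0.2161, 0.3052]
tool_rot: [-0.002, 1.566, 0.006]
ft_force: [0.8, -0.3, 0.4]
gripper_width: 0.0857
```

```bash
python3 - <<'E'
from h import *
import json
s=observe();m=camera_model('wrist');im=snap('wrist','w1');save(im,'w1')
print(s['t'],s['ee_pos'],s['tool_rot'])
json.dump({'m':{k:(np.array(v).tolist()) for k,v in m.items()}},open('w1.json','w'))
for l in ['gauge_mid','chuck_rim','stand_floor','valve_seat']:
    print(l,[(np.round(np.array(d['point'])*[640,480],1).tolist(),round(d['confidence'],2)) for d in tip_of(l,'wrist')])
E
```

```text
2.4333 [0.4654535  0.21606094 0.30515385] [-0.00164138  1.56608697  0.00633727]
gauge_mid [([239.9, 200.4], 0.89), ([355.7, 220.0], 0.81)]
chuck_rim []
stand_floor [([353.9, 200.6], 0.61)]
valve_seat [([405.4, 356.6], 0.49), ([158.1, 180.0], 0.26)]
```

View pics/w1.png

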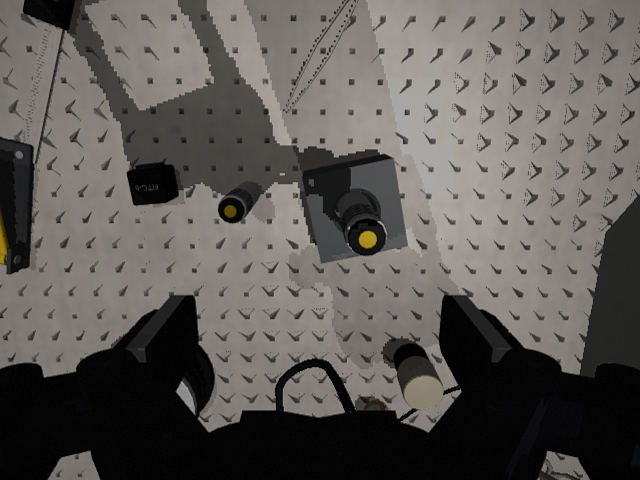

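The wrist view shows the rod head of the stand's gauge at (368,240), the stand's top face around (357,208), and the small look-alike's head at (231,211).

```bash
python3 - <<'E'
from h import *
import json
m=json.load(open('w1.json'))['m']
ms,mt=camera_model('scene'),camera_model('top')
print('head wrist',atz(m,(368,240),.128),'top',atz(mt,(199.5,283.5),.128),'scene',atz(ms,(214.1,191.3),.128))
print('tri',tri([(m,(368,240)),(mt,(199.5,283.5)),(ms,(214.1,191.3))]))
# stand corners in wrist: top face z=.048
for p in [(302,176),(392,157),(411,248),(321,263)]: print(atz(m,p,.048).round(4))
c=np.mean([atz(m,p,.048) for p in [(302,176),(392,157),(411,248),(321,263)]],axis=0);print('stand',c, 'top',atz(mt,(209.1,288.6),.048))
E
```

```text
head wrist [0.47149311 0.24707511 0.128     ] top [0.47027637 0.24817799 0.128     ] scene [0.46851758 0.24102839 0.128     ]
tri (array([0.47199962, 0.24841226, 0.12249567]), [array([ 1. , -1.6]), array([ 0.6, -0.6]), array([-0.1, -0.2])])
[0.4413 0.2023 0.048 ]
[0.4258 0.2742 0.048 ]
[0.5017 0.2944 0.048 ]
[0.5155 0.2182 0.048 ]
stand [0.471083   0.24725144 0.048     ] top [0.46982969 0.24702516 0.048     ]
```

Call:
apply_moves:
  travel:
    - [0,0.031,0.006]
    - [0.04,0.031,0.006]
    - [0.08,0.031,0.006]
    - [0.12,0.031,0.006]
    - [0.145,0.031,0.006]
    - [0.145,0.031,0.006]
    - [0.145,0.031,0.006]
  roll: [0,0,0,0,0,0,0]
  claw: [1,1,1,1,1,1,1]

```text
t: 3.27
ee_pos: [0.4636, 0.2462, 0.1587]
tool_rot: [-0.006, 1.574, 0.006]
ft_force: [0.3, -0.2, -0.2]
gripper_width: 0.0854
```

```bash
python3 - <<'E'
from h import *
s=observe();print(s['t'],s['ee_pos'],s['tool_rot'],s['ft_force'])
a=snap('wrist','w2');b=snap('scene','s2')
save(a,'w2',(160,150,480,480),1.5);save(b,'s2',(140,100,340,280),3)
E
```

```text
3.2667 [0.46363447 0.24621348 0.158674  ] [-0.00588986  1.57434048  0.00621848] [ 0.28863946 -0.24588785 -0.20574979]
```

View pics/w2.png

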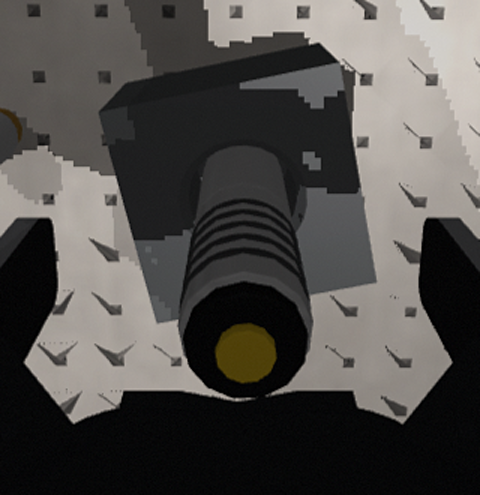

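View pics/s2.png

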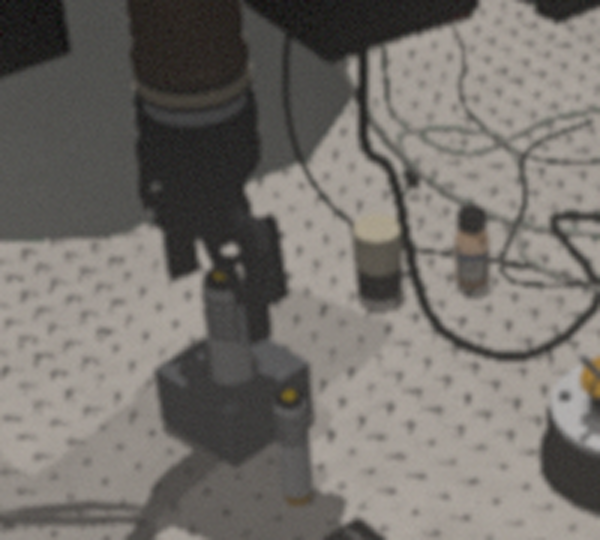

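```bash
python3 - <<'E'
from h import *
s=observe();print(s['t'],s['ee_pos'],s['tool_rot'],R.from_rotvec(s['tool_rot']).as_matrix().round(4).tolist())
m=camera_model('wrist');print(atz(m,(323.3,384.7),.128))
E
```

```text
3.3667 [0.46660551 0.24732309 0.16176271] [-0.0033968   1.56722687  0.00837512] [[0.0035, -0.0075, 1.0], [0.0032, 1.0, 0.0075], [-1.0, 0.0032, 0.0036]]
[0.475661   0.24779503 0.128     ]
```

```bash
python3 - <<'E'
from h import *
for i in range(4):
    s=observe();m=camera_model('wrist');print(s['t'],s['ee_pos'].round(4),s['tool_rot'].round(4),s['joint_positions'].round(4),s['qvel'].round(3),np.array(m['world_from_camera'])[:3,3].round(4)); read_camera('wrist')
E
```

```text
3.3667 [0.4666 0.2473 0.1618] [-0.0034  1.5672  0.0084] [ 0.4042  0.308   1.9628  0.002   0.8663 -1.1754] [-0.005 -0.016 -0.021 -0.001 -0.004 -0.002] [0.4005 0.2455 0.2323]
3.4167 [0.4672 0.2475 0.1623] [-0.0028  1.5659  0.0087] [ 0.4041  0.3074  1.9621  0.002   0.8661 -1.1754] [-0.003 -0.005 -0.01   0.    -0.001  0.001] [0.4009 0.2456 0.2328]
3.4667 [0.4673 0.2475 0.1624] [-0.0026  1.5656  0.0087] [ 0.4039  0.3073  1.9619  0.002   0.8661 -1.1754] [-0.002  0.002  0.001 -0.    -0.001 -0.   ] [0.401  0.2456 0.2328]
3.5167 [0.4672 0.2474 0.1622] [-0.0027  1.566   0.0085] [ 0.4039  0.3076  1.9622  0.002   0.866  -1.1754] [-0.004  0.006  0.004 -0.001 -0.002  0.   ] [0.401  0.2455 0.2327]
```

Call:
apply_moves:
  travel:
    - [0.001,0,0.005]
    - [0.001,0,0.005]
    - [0.001,0,0.005]
    - [0.001,0,0.005]
    - [0.001,0,0.005]
    - [0.001,0,0.005]
    - [0.001,0,0.005]
    - [0.001,0,0.005]
    - [0.001,0,0.005]
    - [0.001,0,0.005]
  roll: [0,0,0,0,0,0,0,0,0,0]
  claw: [1,1,0,0,0,0,0,0,0,0]
  grip_force: 20

```text
t: 4.4
ee_pos: [0.4718, 0.2473, 0.1609]
tool_rot: [-0.003, 1.567, 0.008]
ft_force: [-0.5, -0.0, 0.0]
gripper_width: 0.0278
```

Call:
apply_moves:
  travel:
    - [-0.015,0,0]
    - [-0.03,0,0]
    - [-0.03,0,0]
    - [-0.03,0,0]
    - [-0.03,0,0]
    - [-0.03,0,0]
  roll: [0,0,0,0,0,0]
  claw: [0,0,0,0,0,0]

```text
t: 4.9
ee_pos: [0.4708, 0.2468, 0.1896]
tool_rot: [-0.004, 1.569, 0.007]
ft_force: [-0.1, 0.6, -1.8]
gripper_width: 0.0276
```

```bash
python3 - <<'E'
from h import *
s=observe();print(s['t'],s['ee_pos'],s['tool_rot'],s['ft_force'])
a=snap('wrist','w3');b=snap('scene','s3')
save(a,'w3',(160,150,480,480),1.5);save(b,'s3',(140,100,340,280),3)
E
```

```text
4.9 [0.47084645 0.24681484 0.18958812] [-0.00374475  1.5691456   0.0074805 ] [-0.11210878  0.63970781 -1.77610033]
```

View pics/w3.png

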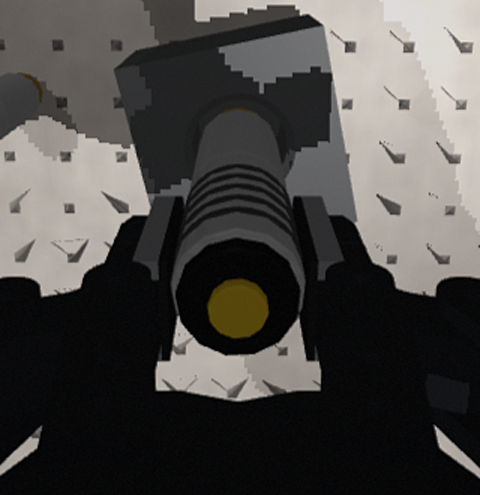

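View pics/s3.png

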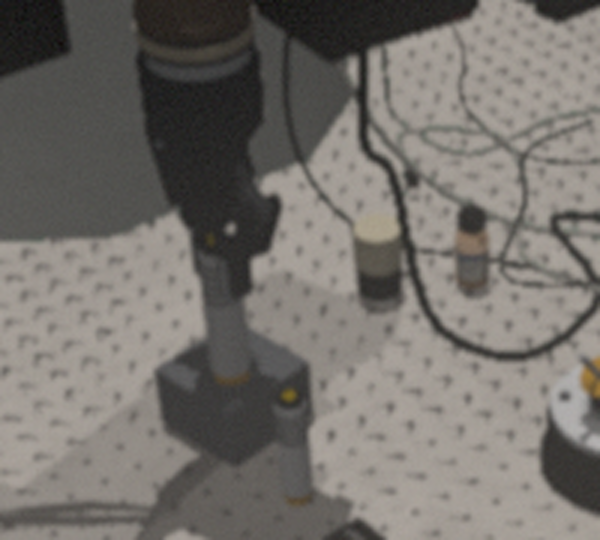

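Call:
apply_moves:
  travel:
    - [0,0,-0.008]
    - [-0.001,0,-0.015]
    - [-0.001,0,-0.022]
    - [-0.001,0,-0.029]
    - [0,0,-0.036]
    - [0.001,0,-0.042]
    - [0.003,0,-0.047]
    - [0.005,0,-0.052]
    - [0.007,0,-0.056]
    - [0.009,0,-0.06]
    - [0.009,0,-0.06]
    - [0.009,0,-0.06]
  roll: [0,0,0,0,0,0,0,0,0,0,0,0]
  claw: [0,0,0,0,0,0,0,0,0,0,0,0]

```text
t: 6.0
ee_pos: [0.4101, 0.2466, 0.1808]
tool_rot: [-0.004, 1.571, 0.007]
ft_force: [-1.7, 1.1, 5.2]
gripper_width: 0.0275
```

```bash
python3 - <<'E'
from h import *
s=observe();print(s['t'],s['ee_pos'],s['tool_rot'],s['ft_force'],s['moment'])
a=snap('wrist','w4');b=snap('scene','s4')
save(a,'w4',(160,150,480,480),1.5);save(b,'s4',(140,100,340,280),3)
E
```

```text
6.0 [0.4101028  0.24661424 0.18076901] [-0.00358473  1.57107392  0.00748727] [-1.66487988  1.05371357  5.2387679 ] [0.17520405 0.08269574 0.00639465]
```

View pics/w4.png

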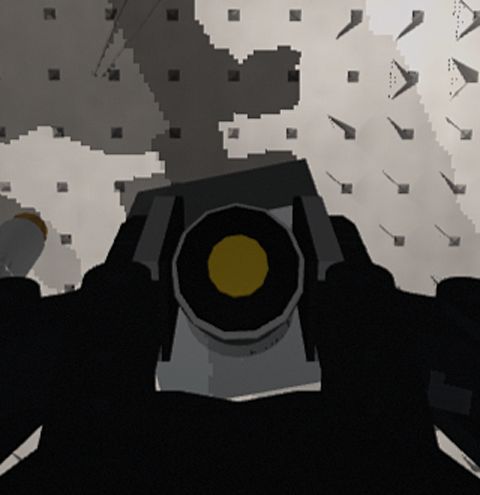

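View pics/s4.png

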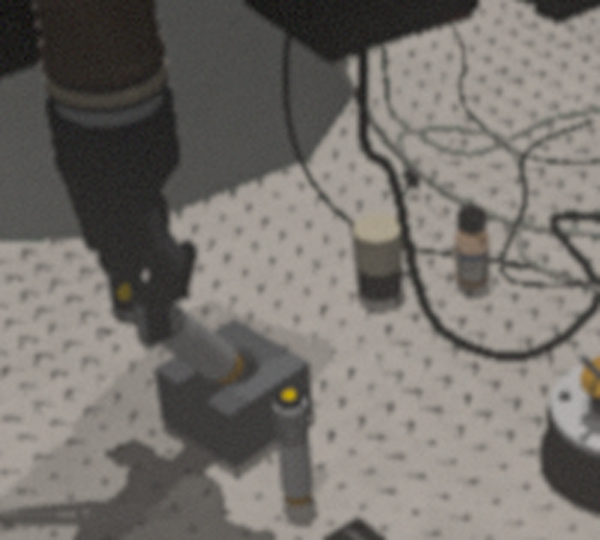

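```bash
python3 - <<'E'
from h import *
ms=camera_model('scene');m=camera_model('wrist');s=observe()
G=s['ee_pos']-[0,0,.054]
for th in [25,30,33,36,39,42,45]:
    t=np.radians(th);u=np.array([-np.sin(t),0,np.cos(t)])
    a,b=proj(ms,G+.021*u),proj(ms,G-.099*u)
    print(th,((a-[140,100])*3).round(),((b-[140,100])*3).round(),'slope',((b-a)[1]/(b-a)[0]).round(3), 'wrist head',((proj(m,G+.021*u)-[160,150])*1.5).round())
E
python3 - <<'E'
import cv2
b=cv2.imread('pics/s4_raw.png')[170:250,165:245]
cv2.imwrite('pics/s4c.png',cv2.resize(cv2.convertScaleAbs(b,alpha=1.5),None,fx=7,fy=7,interpolation=3))
E
```

```text
25 [123. 285.] [209. 385.] slope 1.172 wrist head [243. 268.]
30 [121. 287.] [218. 376.] slope 0.925 wrist head [243. 258.]
33 [120. 288.] [223. 371.] slope 0.802 wrist head [243. 253.]
36 [119. 289.] [228. 365.] slope 0.694 wrist head [243. 247.]
39 [118. 290.] [233. 359.] slope 0.597 wrist head [243. 241.]
42 [117. 292.] [238. 353.] slope 0.509 wrist head [243. 236.]
45 [116. 293.] [242. 347.] slope 0.428 wrist head [243. 230.]
```

View pics/s4c.png

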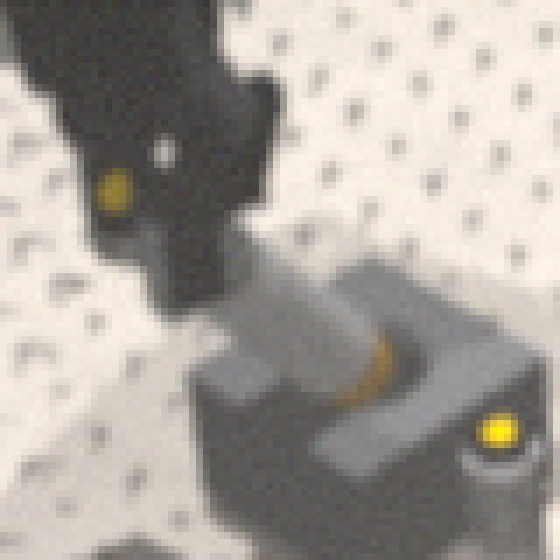

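The gauge leans about 35° in the grip, top toward the robot, which matches the valve. I'll tighten the grip and lift it out.

Call:
apply_moves:
  travel:
    - [0,0,0]
    - [0,0,0]
    - [-0.03,0,-0.02]
    - [-0.06,0,-0.03]
    - [-0.09,-0.02,-0.03]
    - [-0.119,-0.06,0]
    - [-0.119,-0.09,0.03]
    - [-0.119,-0.12,0.06]
    - [-0.119,-0.147,0.1]
    - [-0.119,-0.147,0.14]
    - [-0.119,-0.147,0.18]
    - [-0.119,-0.147,0.22]
  roll: [0,0,0,0,0,0,0,0,0,0,0,0]
  claw: [0,0,0,0,0,0,0,0,0,0,0,0]
  grip_force: 110

```text
t: 7.1
ee_pos: [0.6172, 0.0992, 0.2969]
tool_rot: [-0.002, 1.578, 0.005]
ft_force: [-0.4, 0.7, -1.3]
gripper_width: 0.0252
```

Call:
apply_moves:
  travel:
    - [0,0,0.01]
    - [0,0,0.01]
    - [0,0,0.01]
  roll: [0,0,0]
  claw: [0,0,0]

```text
t: 7.35
ee_pos: [0.6257, 0.0989, 0.2938]
tool_rot: [-0.001, 1.585, 0.004]
ft_force: [-0.2, 0.2, -2.5]
gripper_width: 0.0254
```

```bash
cat > look.py <<'E'
from h import *
import json,sys
def look(tag,cams=('wrist',),labels=()):
    out={}
    for c in cams:
        m=camera_model(c);m={k:np.array(v).tolist() for k,v in m.items()};im=snap(c,tag+c[0]);save(im,tag+c[0]);out[c]=m
        for l in labels: print(c,l,[(np.round(np.array(d['point'])*[640,480],1).tolist(),round(d['confidence'],2)) for d in tip_of(l,c)])
    json.dump(out,open(f'{tag}.json','w'))
    s=observe();print(s['t'],s['ee_pos'].round(4),R.from_rotvec(s['tool_rot']).as_matrix().round(4).tolist(),s['ft_force'].round(1))
E
python3 -c "
from look import *
look('a5',('wrist','scene'),['valve_seat','chuck_rim'])"
```

```text
wrist valve_seat [([250.5, 240.8], 0.64)]
wrist chuck_rim [([386.2, 3.5], 0.37)]
scene valve_seat [([342.5, 224.5], 0.64)]
scene chuck_rim [([240.3, 262.4], 0.44), ([341.7, 177.4], 0.42)]
7.65 [0.6262 0.0996 0.2971] [[-0.0071, -0.005, 1.0], [0.0021, 1.0, 0.0051], [-1.0, 0.0021, -0.007]] [-0.3 -1.  -1.8]
```

View pics/a5w.png

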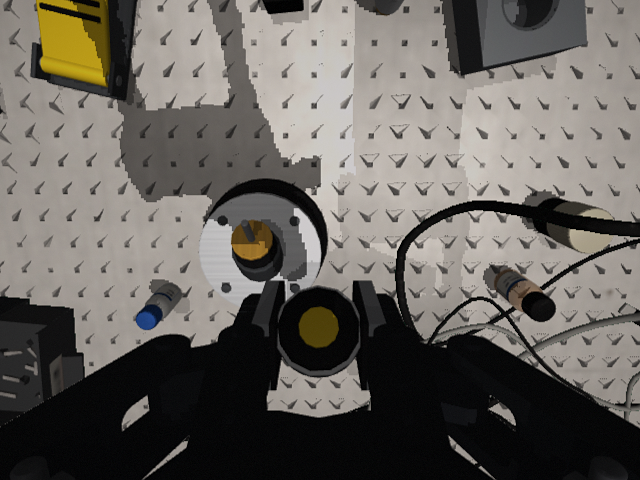

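View pics/a5s.png

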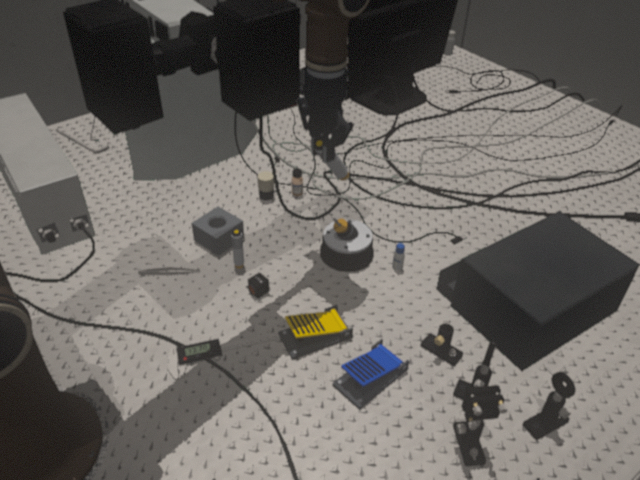

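```bash
python3 - <<'E'
import cv2,numpy as np
a=cv2.imread('pics/a5w_raw.png')[195:305,195:335];a=cv2.resize(a,None,fx=5,fy=5,interpolation=3);cv2.imwrite('pics/a5wc.png',a)
b=cv2.imread('pics/a5s_raw.png')[120:270,270:410];b=cv2.resize(cv2.convertScaleAbs(b,alpha=1.5),None,fx=4,fy=4,interpolation=3);cv2.imwrite('pics/a5sc.png',b)
E
```

```text
(no output)
```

View pics/a5wc.png

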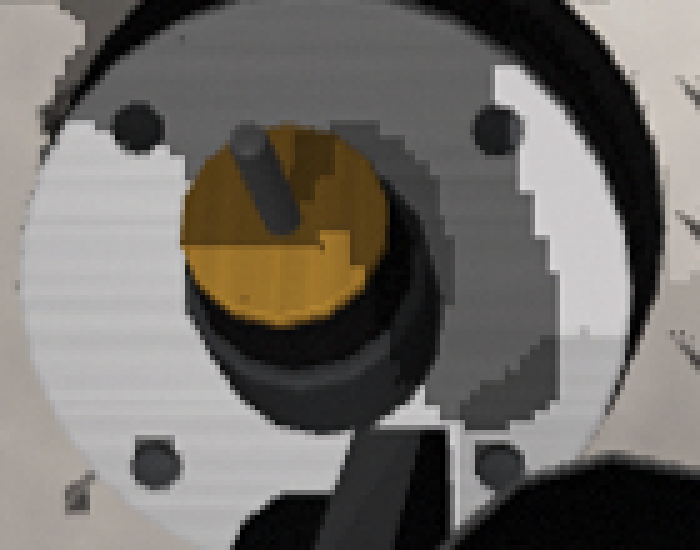

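View pics/a5sc.png

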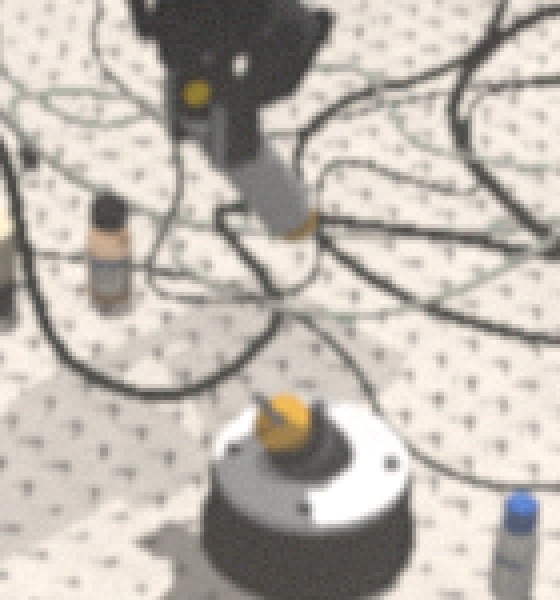

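```bash
python3 - <<'E'
from h import *
import json
m=json.load(open('a5.json'))['wrist'];ms=camera_model('scene');mt=camera_model('top')
seat=atz(m,(252.2,240),.088);print('seat',seat,'head?',atz(m,(319,327),.25))
tz=.088+.03*np.cos(np.radians(35));tip=atz(m,(244.6,223),tz);print('tip',tip)
d=tip-seat;print(d,np.hypot(*d[:2]),.03*np.sin(np.radians(35)),np.degrees(np.arctan2(d[1],d[0])))
c=atz(m,(259.4,254.6),.052);print('mount',c,'seat az from mount',np.degrees(np.arctan2(*(seat-c)[1::-1])),np.hypot(*(seat-c)[:2]))
print('top az', [atz(mt,(317,200.3),.088),atz(mt,(316.3,207.2),tz),atz(mt,(317.7,194.7),.052)])
T=np.array(m['world_from_camera']);print(T[:3,3])
# gauge tilt from scene
G=np.array([.6262,.0996,.2971-.054])
for th in [27,30,33,36,39]:
    t=np.radians(th);u=np.array([-np.sin(t),0,np.cos(t)])
    a,b=proj(ms,G+.021*u),proj(ms,G-.099*u);print(th,((a-[270,120])*4).round(),((b-[270,120])*4).round(),((b-a)[1]/(b-a)[0]).round(3))
E
```

```text
seat [0.63650417 0.05116922 0.088     ] head? [0.62044637 0.09800476 0.25      ]
tip [0.61854437 0.05081403 0.11257456]
[-0.0179598  -0.00035519  0.02457456] 0.01796331128887814 0.01720729309053138 -178.86700582848047
mount [0.65854741 0.05054863 0.052     ] seat az from mount 178.387373906777 0.022051976932880652
top az [array([0.63572882, 0.05177207, 0.088     ]), array([0.61627509, 0.05230642, 0.11257456]), array([0.6565317 , 0.05122453, 0.052     ])]
[0.56082847 0.09739416 0.36548646]
27 [196.  81.] [278. 233.] 1.848
30 [194.  83.] [286. 226.] 1.566
33 [193.  85.] [293. 218.] 1.335
36 [191.  87.] [300. 211.] 1.141
39 [190.  88.] [306. 202.] 0.975
```

```bash
python3 - <<'E'
from h import *
ms=camera_model('scene')
p=proj(ms,(.6362,.0515,.088));print('bias px',np.array([340.7,225.3])-p)
p=proj(ms,(.471,.2474,.128));print('bias px gauge',np.array([214.1,191.3])-p)
for th in (33,35,37):
    t=np.radians(th);u=np.array([-np.sin(t),0,np.cos(t)]);G=np.array([.6262-.0004,.0997,.2971-.054])
    for d in (.021,-.087,-.099): print(th,d,((proj(ms,G+d*u)-[270,120])*4).round(1))
b=cv2.imread('pics/a5s_raw.png')[135:190,305:360];b=cv2.resize(cv2.convertScaleAbs(b,alpha=1.5),None,fx=10,fy=10,interpolation=2);cv2.imwrite('pics/a5sd.png',b)
E
```

```text
bias px [0.71678404 1.47298806]
bias px gauge [0.56595101 1.98979768]
33 0.021 [191.8  85. ]
33 -0.087 [282.8 206.3]
33 -0.099 [292.  218.6]
35 0.021 [190.8  86.2]
35 -0.087 [286.9 201.6]
35 -0.099 [296.7 213.4]
37 0.021 [189.7  87.4]
37 -0.087 [290.9 196.9]
37 -0.099 [301.3 208.1]
```

View pics/a5sd.png

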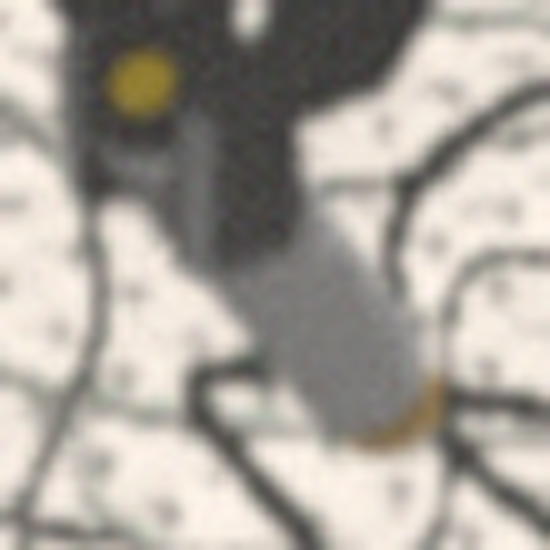

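Call:
apply_moves:
  travel:
    - [0,-0.02,-0.04]
    - [0,-0.048,-0.068]
    - [0,-0.048,-0.068]
    - [0.01,-0.048,-0.068]
    - [0.025,-0.048,-0.068]
    - [0.038,-0.048,-0.068]
    - [0.038,-0.048,-0.068]
    - [0.038,-0.048,-0.068]
    - [0.038,-0.048,-0.068]
  roll: [0,0,0,0,0,0,0,0,0]
  claw: [0,0,0,0,0,0,0,0,0]

```text
t: 8.4
ee_pos: [0.5589, 0.0517, 0.2602]
tool_rot: [-0.003, 1.576, 0.006]
ft_force: [1.2, -0.0, -2.0]
gripper_width: 0.0256
```

```bash
python3 -c "
from look import *
look('a6',('scene','top'))
b=cv2.imread('pics/a6s_raw.png')[160:260,280:380];b=cv2.resize(cv2.convertScaleAbs(b,alpha=1.5),None,fx=6,fy=6,interpolation=2);cv2.imwrite('pics/a6sc.png',b)
b=cv2.imread('pics/a6t_raw.png')[140:260,260:380];b=cv2.resize(b,None,fx=5,fy=5,interpolation=2);cv2.imwrite('pics/a6tc.png',b)
"
```

```text
8.5 [0.5591 0.0516 0.2607] [[-0.0046, -0.0054, 1.0], [0.0022, 1.0, 0.0054], [-1.0, 0.0022, -0.0046]] [-0.6  0.3 -2.4]
```

View pics/a6sc.png

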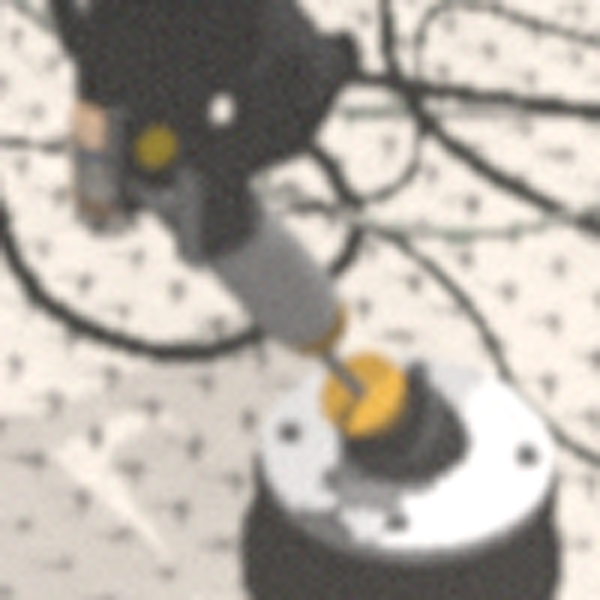

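View pics/a6tc.png

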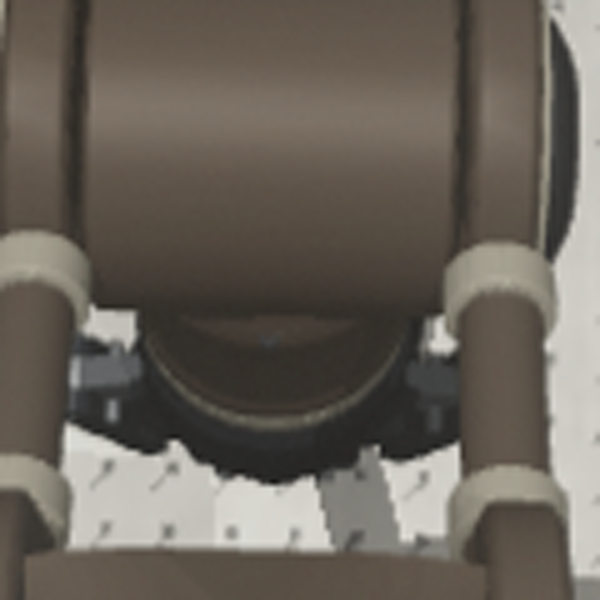

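```bash
python3 - <<'E'
from h import *
ms=camera_model('scene');b=np.array([.65,1.6]);f=lambda p:((proj(ms,p)+b-[280,160])*6).round(0)
s=np.array([.6362,.0515,.088]);d=np.array([-.5736,0,.8192]);print('seat',f(s),'tip',f(s+.03*d),'rimtarget',f(s+.04*d))
tcp=np.array([.5591,.0516,.2607]);G=tcp+np.array([-.0046,.0022,-1])*.054
for th in (31,33,35,37):
    t=np.radians(th);u=np.array([-np.sin(t),0,np.cos(t)]);print(th,f(G+.021*u),f(G-.087*u),f(G-.099*u),(G-.099*u).round(4), (G-.099*u-s)@d,(G-.099*u-s)@np.array([.8192,0,.5736]))
E
```

```text
seat [364. 393.] tip [326. 354.] rimtarget [313. 341.]
31 [151. 146.] [290. 324.] [304. 342.] [0.6098 0.0517 0.1218] 0.04284197028214585 -0.0021829345789251406
33 [150. 148.] [297. 317.] [312. 334.] [0.6128 0.0517 0.1237] 0.04266113814519443 0.0012680898313706624
35 [148. 149.] [303. 309.] [319. 326.] [0.6156 0.0517 0.1256] 0.0426008551813223 0.004723322921406472
37 [146. 151.] [309. 302.] [326. 317.] [0.6184 0.0517 0.1276] 0.04266119483603505 0.008178555021900055
```

Call:
apply_moves:
  travel:
    - [0.0026,0,-0.0037]
    - [0.0026,0,-0.0037]
    - [0.0067,0,-0.0008]
    - [0.0108,0,0.002]
    - [0.0149,0,0.0049]
    - [0.019,0,0.0078]
    - [0.019,0,0.0078]
    - [0.019,0,0.0078]
    - [0.019,0,0.0078]
  roll: [0,0,0,0,0,0,0,0,0]
  claw: [0,0,0,0,0,0,0,0,0]

```text
t: 9.25
ee_pos: [0.5668, 0.0516, 0.2414]
tool_rot: [-0.002, 1.576, 0.006]
ft_force: [-0.4, -0.4, -2.0]
gripper_width: 0.0252
```

```bash
python3 -c "
from look import *
look('a7',('scene','wrist'))
b=cv2.imread('pics/a7s_raw.png')[160:260,280:380];b=cv2.resize(cv2.convertScaleAbs(b,alpha=1.5),None,fx=6,fy=6,interpolation=2);cv2.imwrite('pics/a7sc.png',b)
"
```

```text
9.35 [0.5669 0.0517 0.2418] [[-0.0044, -0.0053, 1.0], [0.0022, 1.0, 0.0053], [-1.0, 0.0022, -0.0044]] [-0.3  0.7 -1.6]
```

View pics/a7sc.png

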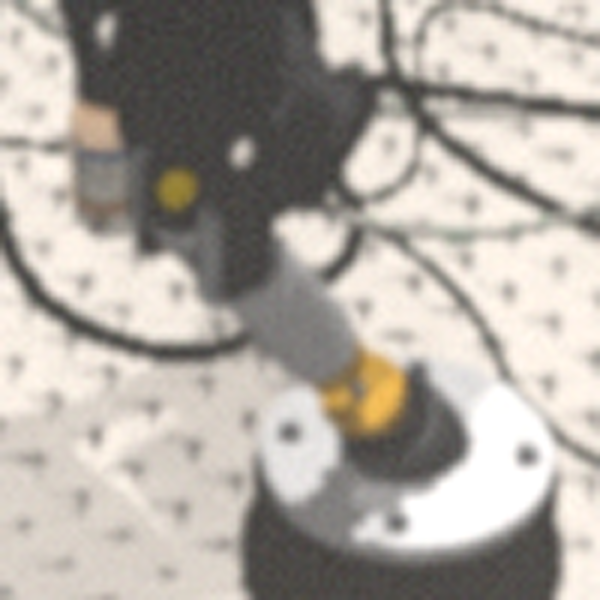

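View pics/a7w.png

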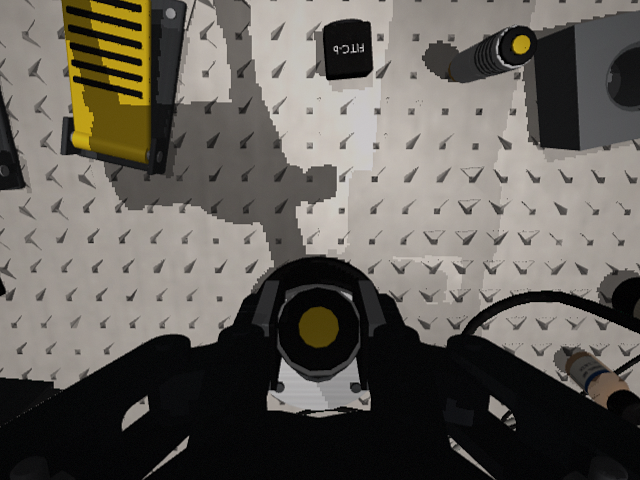

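Call:
apply_moves:
  travel:
    - [0.0025,0,0.0017]
    - [0.0049,0,0.0034]
    - [0.0074,0,0.0052]
    - [0.0098,0,0.0069]
    - [0.0098,0,0.0069]
    - [0.0098,0,0.0069]
  roll: [0,0,0,0,0,0]
  claw: [0,0,0,0,0,0]

```text
t: 9.85
ee_pos: [0.5739, 0.0518, 0.2322]
tool_rot: [-0.002, 1.575, 0.006]
ft_force: [-2.7, 0.1, 3.9]
gripper_width: 0.0251
```

```bash
cat > st.py <<'E'
from h import *
s=observe();f=s['ft_force'];d=np.array([-.5736,0,.8192]);n=np.array([.8192,0,.5736]);f0=np.array([0,0,-1.8])
print(s['t'],s['ee_pos'].round(4),'axial',((f-f0)@d).round(2),'perp',((f-f0)@n).round(2),'y',f[1].round(2),'mom',s['moment'].round(2),'adv mm',((np.array([.5669,.0517,.2418])-s['ee_pos'])@d*1000).round(1),'off',((s['ee_pos']-np.array([.5669,.0517,.2418]))@n*1000).round(1),s['gripper_width'])
E
python3 st.py
```

```text
9.85 [0.5739 0.0518 0.2322] axial 6.22 perp 1.01 y 0.07 mom [-0.01  0.41 -0.  ] adv mm 11.9 off 0.2 0.025141018118311372
```

Call:
apply_moves:
  travel:
    - [0.0016,0,0.0011]
    - [0.0033,0,0.0023]
    - [0.0049,0,0.0034]
    - [0.0066,0,0.0046]
    - [0.0066,0,0.0046]
    - [0.0066,0,0.0046]
  roll: [0,0,0,0,0,0]
  claw: [0,0,0,0,0,0]

```text
t: 10.35
ee_pos: [0.5785, 0.0518, 0.2254]
tool_rot: [-0.002, 1.575, 0.006]
ft_force: [-3.9, -0.2, 3.8]
gripper_width: 0.0253
```

```bash
python3 st.py
```

```text
10.35 [0.5785 0.0518 0.2254] axial 6.8 perp 0.01 y -0.19 mom [ 0.04  0.49 -0.01] adv mm 20.1 off 0.1 0.02533018770784998
```

Call:
apply_moves:
  travel:
    - [0.0016,0,0.0011]
    - [0.0033,0,0.0023]
    - [0.0049,0,0.0034]
    - [0.0049,0,0.0034]
    - [0.0049,0,0.0034]
  roll: [0,0,0,0,0]
  claw: [0,0,0,0,0]

```text
t: 10.77
ee_pos: [0.5816, 0.0518, 0.221]
tool_rot: [-0.002, 1.577, 0.006]
ft_force: [-5.9, -0.2, 8.7]
gripper_width: 0.0258
```

```bash
python3 st.py
```

```text
10.7667 [0.5816 0.0518 0.221 ] axial 11.96 perp 1.14 y -0.23 mom [-0.04  0.83 -0.04] adv mm 25.4 off 0.1 0.025823176012263995
```

Call:
apply_moves:
  travel:
    - [0.0012,0,0.0009]
    - [0.0025,0,0.0017]
    - [0.0025,0,0.0017]
    - [0.0025,0,0.0017]
  roll: [0,0,0,0]
  claw: [0,0,0,0]

```text
t: 11.1
ee_pos: [0.5829, 0.0519, 0.2193]
tool_rot: [-0.003, 1.578, 0.006]
ft_force: [-5.7, -1.3, 9.1]
gripper_width: 0.0255
```

```bash
python3 st.py
```

```text
11.1 [0.5829 0.0519 0.2193] axial 12.22 perp 1.61 y -1.31 mom [-0.03  0.86 -0.  ] adv mm 27.6 off 0.2 0.02547757289339592
```

Call:
apply_moves:
  travel:
    - [0.0012,0,0.0009]
    - [0.0025,0,0.0017]
    - [0.0025,0,0.0017]
    - [0.0025,0,0.0017]
  roll: [0,0,0,0]
  claw: [0,0,0,0]

```text
t: 11.43
ee_pos: [0.5841, 0.0519, 0.2178]
tool_rot: [-0.003, 1.58, 0.006]
ft_force: [-6.8, -0.5, 9.5]
gripper_width: 0.0258
```

```bash
python3 st.py;python3 -c "
from look import *
look('a8',('scene','wrist'))
b=cv2.imread('pics/a8s_raw.png')[160:260,280:380];b=cv2.resize(cv2.convertScaleAbs(b,alpha=1.5),None,fx=4,fy=4,interpolation=2)
a=cv2.imread('pics/a8w_raw.png')[240:440,220:420];a=cv2.resize(a,(400,400),interpolation=2)
cv2.imwrite('pics/a8c.png',np.hstack([b,a]))
"
```

```text
11.4333 [0.5841 0.0519 0.2178] axial 13.18 perp 0.88 y -0.51 mom [-0.05  1.03 -0.02] adv mm 29.6 off 0.3 0.025788958238034846
11.5333 [0.5841 0.0519 0.2178] [[-0.0088, -0.0055, 0.9999], [0.002, 1.0, 0.0055], [-1.0, 0.0021, -0.0088]] [-7.3 -0.6 10.2]
```

View pics/a8c.png

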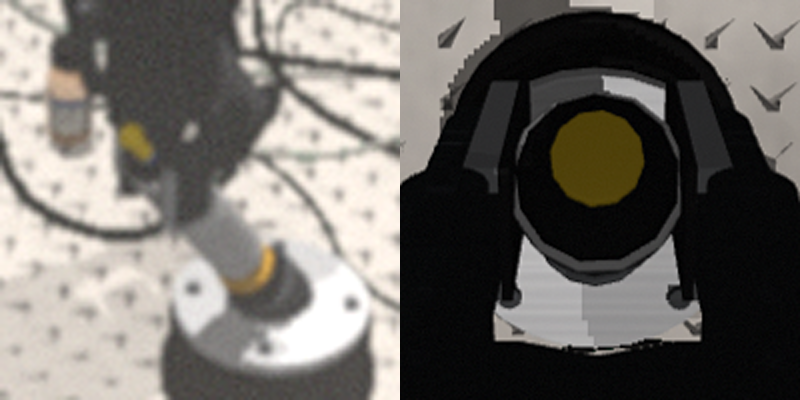

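Call:
apply_moves:
  travel:
    - [0.0016,0,0.0011]
    - [0.0033,0,0.0023]
    - [0.0033,0,0.0023]
    - [0.0033,0,0.0023]
  roll: [0,0,0,0]
  claw: [0,0,0,0]

```text
t: 11.87
ee_pos: [0.5858, 0.0519, 0.2157]
tool_rot: [-0.003, 1.582, 0.006]
ft_force: [-7.9, -0.2, 11.3]
gripper_width: 0.0255
```

```bash
python3 st.py
```

```text
11.8667 [0.5858 0.0519 0.2157] axial 15.29 perp 1.06 y -0.2 mom [-0.05  1.09 -0.03] adv mm 32.2 off 0.5 0.025457459302539547
```

Call:
apply_moves:
  travel:
    - [0.0016,0,0.0011]
    - [0.0033,0,0.0023]
    - [0.0033,0,0.0023]
    - [0.0033,0,0.0023]
  roll: [0,0,0,0]
  claw: [0,0,0,0]

```text
t: 12.2
ee_pos: [0.5873, 0.0519, 0.2138]
tool_rot: [-0.003, 1.584, 0.006]
ft_force: [-9.3, -0.5, 13.0]
gripper_width: 0.0253
```

```bash
python3 st.py
```

```text
12.2 [0.5873 0.0519 0.2138] axial 17.48 perp 0.85 y -0.47 mom [-0.05  1.28 -0.01] adv mm 34.7 off 0.7 0.02533823144997926
```

Call:
apply_moves:
  travel:
    - [0.0016,0,0.0011]
    - [0.0025,0,0.0017]
    - [0.0025,0,0.0017]
    - [0.0025,0,0.0017]
    - [0.0025,0,0.0017]
    - [0.0025,0,0.0017]
    - [0.0025,0,0.0017]
    - [0.0025,0,0.0017]
    - [0.0025,0,0.0017]
    - [0.0025,0,0.0017]
    - [0.0025,0,0.0017]
    - [0.0025,0,0.0017]
  roll: [0,0,0,0,0,0,0,0,0,0,0,0]
  claw: [0,0,0,0,0,0,0,0,0,0,0,0]

```text
t: 13.2
ee_pos: [0.5881, 0.052, 0.2131]
tool_rot: [-0.003, 1.587, 0.006]
ft_force: [-9.7, -0.8, 15.8]
gripper_width: 0.0251
```

```bash
python3 st.py;python3 -c "
from look import *
look('a9',('scene','wrist'))
b=cv2.imread('pics/a9s_raw.png')[170:245,290:365];b=cv2.resize(cv2.convertScaleAbs(b,alpha=1.5),(400,400),interpolation=2)
a=cv2.imread('pics/a9w_raw.png')[240:440,220:420];a=cv2.resize(a,(400,400),interpolation=2)
cv2.imwrite('pics/a9c.png',np.hstack([b,a]))
"
```

```text
13.2 [0.5881 0.052  0.2131] axial 19.97 perp 2.1 y -0.78 mom [-0.08  1.33 -0.01] adv mm 35.6 off 0.9 0.025108521251732692
13.3 [0.5881 0.052  0.2132] [[-0.0161, -0.0059, 0.9999], [0.0016, 1.0, 0.0059], [-0.9999, 0.0017, -0.0161]] [-10.7  -0.6  14.5]
```

View pics/a9c.png

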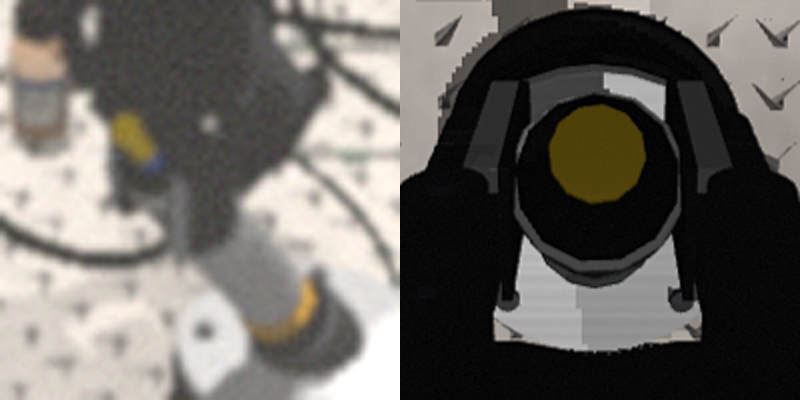

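The gauge is seated at 20 N near the chuck's stop, and the scene view shows yellow then blue on the rod. I'll withdraw along the axis.

Call:
apply_moves:
  travel:
    - [-0.008,0,-0.0057]
    - [-0.0164,0,-0.0115]
    - [-0.0246,0,-0.0172]
    - [-0.0328,0,-0.0229]
    - [-0.041,0,-0.0287]
    - [-0.0492,0,-0.0344]
    - [-0.0574,0,-0.0402]
    - [-0.08,0,-0.06]
    - [-0.1,0,-0.08]
    - [-0.1,0,-0.08]
    - [-0.1,0,-0.08]
  roll: [0,0,0,0,0,0,0,0,0,0,0]
  claw: [0,0,0,0,0,0,0,0,0,0,0]

```text
t: 14.22
ee_pos: [0.5099, 0.0514, 0.3164]
tool_rot: [-0.003, 1.583, 0.006]
ft_force: [0.3, -0.4, -1.9]
gripper_width: 0.0254
```

```bash
python3 st.py;python3 -c "
from look import *
look('b1',('scene',))
b=cv2.imread('pics/b1s_raw.png')[110:230,220:360];b=cv2.resize(cv2.convertScaleAbs(b,alpha=1.5),None,fx=5.5,fy=5,interpolation=2)
cv2.imwrite('pics/b1c.png',b)
"
```

```text
14.2167 [0.5099 0.0514 0.3164] axial -0.25 perp 0.25 y -0.35 mom [ 0.08  0.   -0.03] adv mm -93.8 off -3.9 0.025430398643947947
14.2667 [0.5099 0.0514 0.3152] [[-0.0137, -0.0059, 0.9999], [0.0016, 1.0, 0.0059], [-0.9999, 0.0017, -0.0137]] [ 0.1 -0.1 -2. ]
```

View pics/b1c.png

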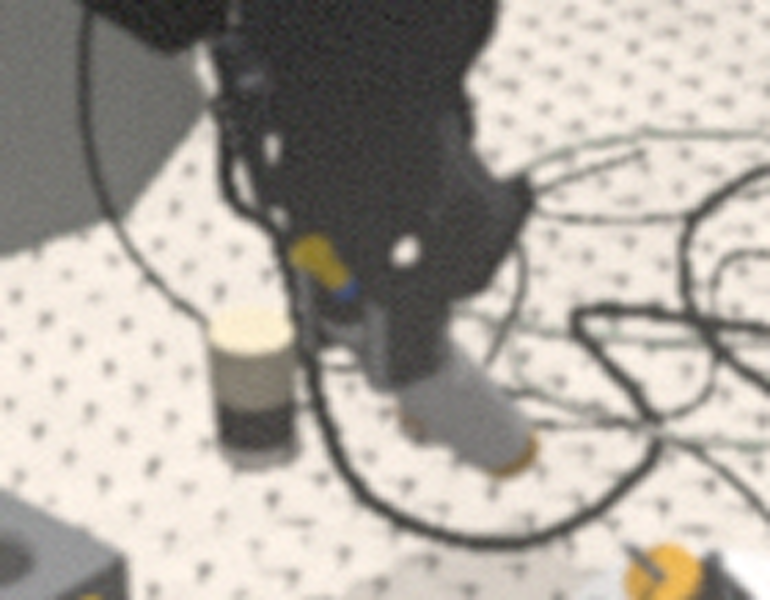

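Call:
apply_moves:
  travel:
    - [0,0.035,-0.015]
    - [0,0.07,-0.03]
    - [0,0.105,-0.045]
    - [0,0.14,-0.06]
    - [0,0.175,-0.075]
    - [0,0.196,-0.083]
    - [0.03,0.196,-0.083]
    - [0.06,0.196,-0.083]
    - [0.09,0.196,-0.083]
    - [0.09,0.196,-0.083]
    - [0.09,0.196,-0.083]
    - [0.09,0.196,-0.083]
  roll: [0,0,0,0,0,0,0,0,0,0,0,0]
  claw: [0,0,0,0,0,0,0,0,0,0,0,0]

```text
t: 15.27
ee_pos: [0.4254, 0.2473, 0.2273]
tool_rot: [-0.003, 1.584, 0.006]
ft_force: [1.5, 0.7, -1.0]
gripper_width: 0.0253
```

```bash
python3 -c "
from look import *
look('b2',('scene','wrist'))
b=cv2.imread('pics/b2s_raw.png')[150:270,140:280];b=cv2.resize(cv2.convertScaleAbs(b,alpha=1.5),None,fx=5,fy=5,interpolation=2)
cv2.imwrite('pics/b2c.png',b)
"
```

```text
15.3667 [0.4262 0.2476 0.2287] [[-0.0099, -0.0055, 0.9999], [0.0034, 1.0, 0.0055], [-0.9999, 0.0035, -0.0099]] [-0.1  0.  -2. ]
```

View pics/b2c.png

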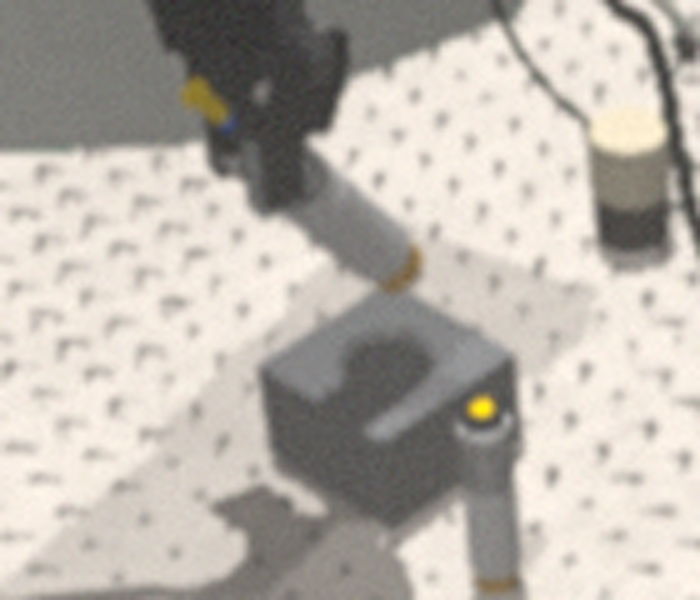

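View pics/b2w.png

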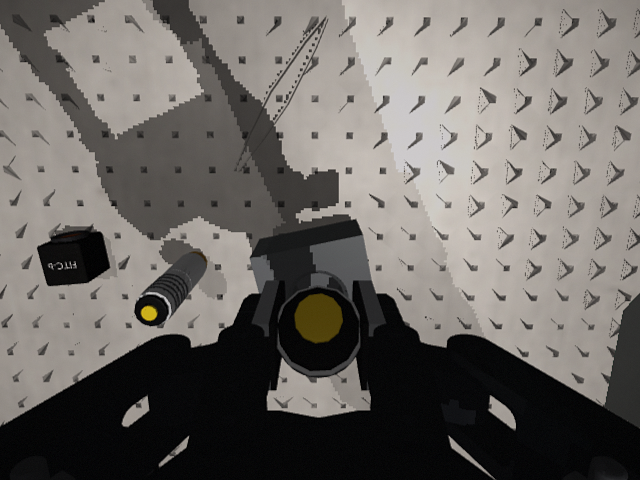

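```bash
python3 - <<'E'
from h import *
ms=camera_model('scene');b=np.array([.6,1.8]);f=lambda p:((proj(ms,p)+b-[140,150])*5).round(0)
tcp=np.array([.4262,.2476,.2287]);G=tcp+np.array([-.0099,.0034,-1])*.054
print('hole',f((.471,.2474,.048)),'+x edge',f((.4885,.2474,.048)),'-x',f((.4535,.2474,.048)))
for th in (31,33,35,37,39):
    t=np.radians(th);u=np.array([-np.sin(t),0,np.cos(t)]);a,c=f(G+.018*u),f(G-.099*u);print(th,'collar',a,'rim',c,'head22',f(G+.043*u),(G-.099*u).round(4),(c-a)[1]/(c-a)[0])
E
```

```text
hole [388. 362.] +x edge [424. 346.] -x [351. 378.]
31 collar [228. 123.] rim [391. 276.] head22 [190.  86.] [0.4767 0.2478 0.0898] 0.9386503067484663
33 collar [227. 124.] rim [397. 270.] head22 [187.  89.] [0.4796 0.2478 0.0917] 0.8588235294117647
35 collar [226. 125.] rim [402. 264.] head22 [185.  92.] [0.4824 0.2478 0.0936] 0.7897727272727273
37 collar [225. 126.] rim [408. 257.] head22 [182.  95.] [0.4852 0.2478 0.0956] 0.7158469945355191
39 collar [224. 128.] rim [413. 251.] head22 [179.  99.] [0.488  0.2478 0.0978] 0.6507936507936508
```

Call:
apply_moves:
  travel:
    - [0.02,0,0]
    - [0.04,0,0]
    - [0.05,0,0]
    - [0.058,0,0]
    - [0.058,0,0]
    - [0.058,0,0]
  roll: [0,0,0,0,0,0]
  claw: [0,0,0,0,0,0]

```text
t: 15.87
ee_pos: [0.4265, 0.2485, 0.173]
tool_rot: [-0.0, 1.58, 0.008]
ft_force: [-4.0, -0.9, 6.9]
gripper_width: 0.0252
```

```bash
python3 -c "
from look import *
look('b3',('scene',))
b=cv2.imread('pics/b3s_raw.png')[170:270,150:270];b=cv2.resize(cv2.convertScaleAbs(b,alpha=1.5),None,fx=6,fy=6,interpolation=2)
cv2.imwrite('pics/b3c.png',b)
"
```

```text
15.9167 [0.4265 0.2485 0.1731] [[-0.0087, -0.0051, 0.9999], [0.0048, 1.0, 0.0051], [-1.0, 0.0049, -0.0087]] [-3.3 -0.6  7.2]
```

View pics/b3c.png

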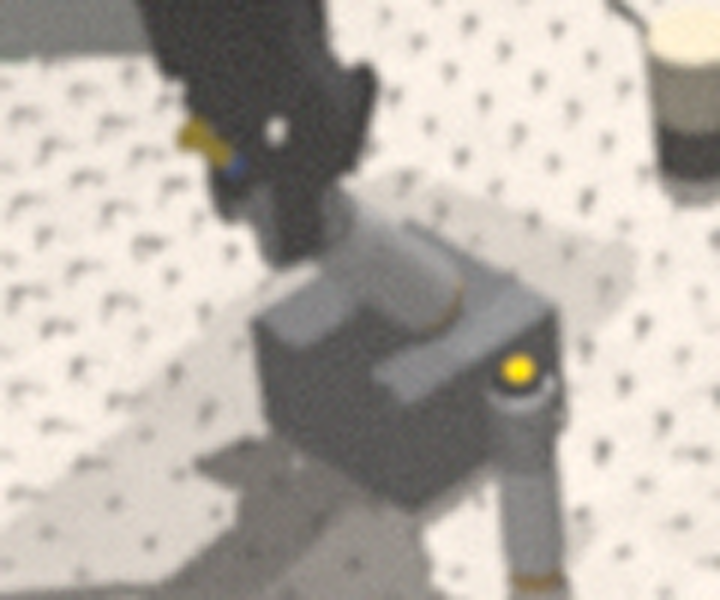

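Call:
apply_moves:
  travel:
    - [0,0,-0.004]
    - [0.003,0,-0.005]
    - [0.006,0,-0.005]
    - [0.006,0,-0.005]
    - [0.006,0,-0.005]
  roll: [0,0,0,0,0]
  claw: [0,0,0,0,0]

```text
t: 16.33
ee_pos: [0.4247, 0.2489, 0.1709]
tool_rot: [0.001, 1.572, 0.009]
ft_force: [-1.9, -4.0, 8.8]
gripper_width: 0.0251
```

```bash
python3 -c "
from look import *
look('b4',('scene',))
b=cv2.imread('pics/b4s_raw.png')[170:270,150:270];b=cv2.resize(cv2.convertScaleAbs(b,alpha=1.5),None,fx=6,fy=6,interpolation=2)
cv2.imwrite('pics/b4c.png',b)
"
```

```text
16.3833 [0.4247 0.2489 0.171 ] [[-0.0013, -0.0052, 1.0], [0.0061, 1.0, 0.0052], [-1.0, 0.0061, -0.0013]] [-1.8 -4.2  8.7]
```

View pics/b4c.png

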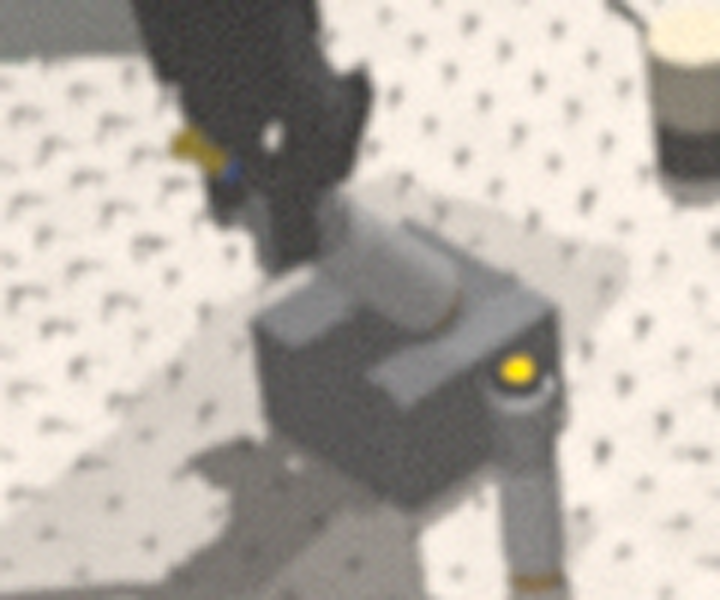

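Call:
apply_moves:
  travel:
    - [0,-0.001,0]
    - [0,-0.0015,0]
    - [-0.003,-0.0015,0.007]
    - [-0.0065,-0.0015,0.014]
    - [-0.0105,-0.0015,0.0215]
    - [-0.014,-0.0015,0.0285]
    - [-0.0165,-0.0015,0.0365]
    - [-0.0185,-0.0015,0.0438]
    - [-0.0195,-0.0015,0.049]
    - [-0.02,-0.0015,0.053]
    - [-0.02,-0.0015,0.053]
  roll: [0,0,0,0,0,0,0,0,0,0,0]
  claw: [0,0,0,0,0,0,0,0,0,0,0]
  grip_force: 20

```text
t: 17.3
ee_pos: [0.4792, 0.2476, 0.1913]
tool_rot: [0.002, 1.57, 0.009]
ft_force: [-0.2, -0.5, -1.2]
gripper_width: 0.0254
```

```bash
python3 -c "
from look import *
look('b5',('scene','wrist'))
b=cv2.imread('pics/b5s_raw.png')[150:270,150:290];b=cv2.resize(cv2.convertScaleAbs(b,alpha=1.5),None,fx=5,fy=5,interpolation=2)
cv2.imwrite('pics/b5c.png',b)
"
```

```text
17.4 [0.4777 0.2474 0.1906] [[-0.0021, -0.0048, 1.0], [0.0058, 1.0, 0.0048], [-1.0, 0.0058, -0.0021]] [ 0.1  0.2 -2.4]
```

View pics/b5c.png

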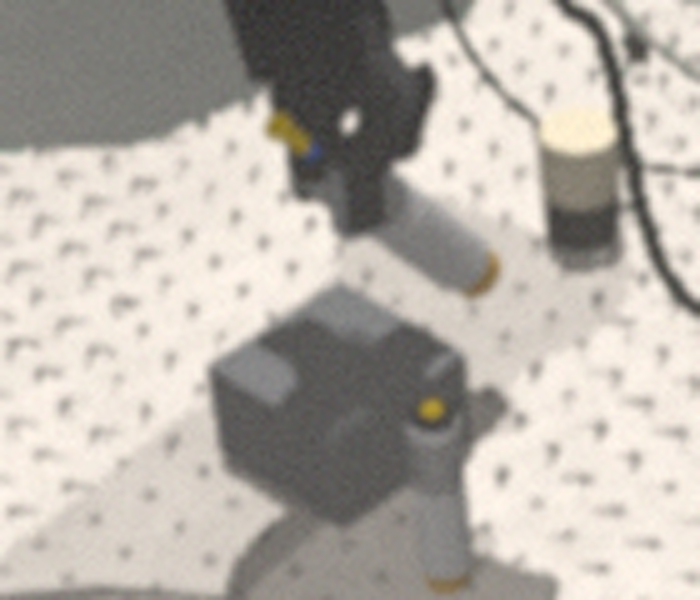

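View pics/b5w.png

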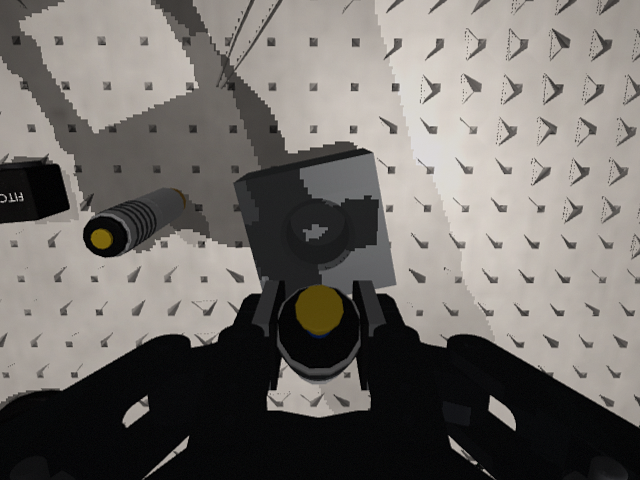

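The un-tilt slid out of the chamfer, because the rim wasn't engaged deeply enough. The gauge is still held, leaning about 38°, with the rod out. I'll un-tilt it against the stand's outer near side instead, where the engagement can be much deeper.

```bash
python3 - <<'E'
from h import *
import json
s=observe();print(s['t'],s['gripper_width'],s['ee_pos'],s['ft_force'])
m=json.load(open('b5.json'))['wrist'];
# stand corners wrist
for p in [(235,183),(373,153),(396,283),(265,300)]: print(atz(m,p,.048).round(4))
print('hole',atz(m,(319,234),.048))
ms=camera_model('scene');b=np.array([.6,1.8]);f=lambda p:((proj(ms,p)+b-[150,150])*5).round(0)
tcp=np.array([.4777,.2474,.1906]);G=tcp+np.array([-.0021,.0058,-1])*.054
for th in (35,37,39,41,43):
    t=np.radians(th);u=np.array([-np.sin(t),0,np.cos(t)]);a,c=f(G+.018*u),f(G-.099*u);print(th,'collar',a,'rim',c,'head',f(G+.041*u),(G-.099*u).round(4),(c-a)[1]/(c-a)[0])
E
```

```text
17.4 0.025224119336177003 [0.47769583 0.24738679 0.19062937] [ 0.07014417  0.15189867 -2.44305138]
[0.4425 0.203  0.048 ]
[0.4266 0.2753 0.048 ]
[0.4988 0.2912 0.048 ]
[0.5094 0.2168 0.048 ]
hole [0.4702317  0.24748021 0.048     ]
35 collar [307. 160.] rim [466. 291.] head [272. 132.] [0.5344 0.2477 0.0555] 0.8238993710691824
37 collar [306. 162.] rim [472. 285.] head [270. 135.] [0.5372 0.2477 0.0575] 0.7409638554216867
39 collar [305. 163.] rim [477. 278.] head [267. 138.] [0.5399 0.2477 0.0597] 0.6686046511627907
41 collar [304. 164.] rim [482. 272.] head [265. 141.] [0.5425 0.2477 0.0619] 0.6067415730337079
43 collar [303. 165.] rim [487. 265.] head [263. 144.] [0.5451 0.2477 0.0642] 0.5434782608695652
```

Call:
apply_moves:
  travel:
    - [-0.03,0,0]
    - [-0.05,0,0]
    - [-0.05,-0.01,-0.03]
    - [-0.05,-0.019,-0.06]
    - [-0.05,-0.019,-0.09]
    - [-0.05,-0.019,-0.12]
    - [-0.05,-0.019,-0.12]
    - [-0.02,-0.019,-0.12]
    - [0.01,-0.019,-0.12]
    - [0.03,-0.019,-0.12]
    - [0.036,-0.019,-0.12]
    - [0.036,-0.019,-0.12]
  roll: [0,0,0,0,0,0,0,0,0,0,0,0]
  claw: [0.05,0.05,0.05,0.05,0.05,0.05,0.05,0.05,0.05,0.05,0.05,0.05]
  grip_force: 20

```text
t: 18.4
ee_pos: [0.3562, 0.2272, 0.153]
tool_rot: [-0.001, 1.577, 0.007]
ft_force: [0.1, -0.1, -1.5]
gripper_width: 0.0251
```

```bash
python3 -c "
from look import *
look('b6',('scene','wrist'))
print(observe()['gripper_width'])
b=cv2.imread('pics/b6s_raw.png')[150:270,130:270];b=cv2.resize(cv2.convertScaleAbs(b,alpha=1.5),None,fx=5,fy=5,interpolation=2)
cv2.imwrite('pics/b6c.png',b)
"
```

```text
18.5 [0.3583 0.2283 0.1553] [[-0.0014, -0.0048, 1.0], [0.0062, 1.0, 0.0048], [-1.0, 0.0062, -0.0013]] [ 0.3  0.3 -2. ]
0.02557721328725666
```

View pics/b6c.png

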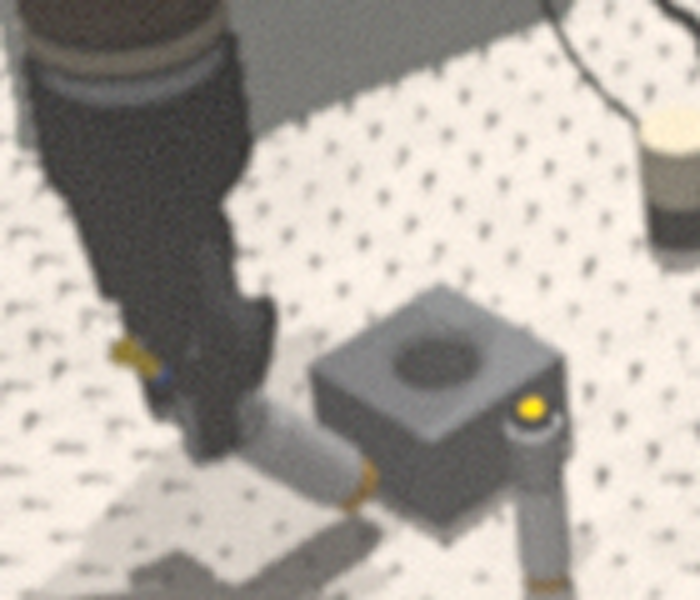

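Call:
apply_moves:
  travel:
    - [0,0,0]
    - [0,0,0]
    - [0,0,0]
    - [0,0,0]
  roll: [0,0,0,0]
  claw: [0.31,0.31,0.315,0.315]
  grip_force: 20

```text
t: 18.83
ee_pos: [0.359, 0.2286, 0.1562]
tool_rot: [0.002, 1.57, 0.009]
ft_force: [-0.7, -0.0, -2.0]
gripper_width: 0.027
```

Call:
apply_moves:
  travel:
    - [0,0,0.005]
    - [-0.004,0,0.012]
    - [-0.008,0,0.018]
    - [-0.0115,0,0.0255]
    - [-0.015,0,0.033]
    - [-0.0175,0,0.041]
    - [-0.0195,0,0.049]
    - [-0.0205,0,0.057]
    - [-0.021,0,0.063]
    - [-0.021,0,0.066]
    - [-0.021,0,0.066]
  roll: [0,0,0,0,0,0,0,0,0,0,0]
  claw: [0.315,0.315,0.315,0.315,0.315,0.315,0.315,0.315,0.315,0.315,0.315]
  grip_force: 20

```text
t: 19.75
ee_pos: [0.4255, 0.2285, 0.1772]
tool_rot: [0.002, 1.571, 0.009]
ft_force: [-3.6, -1.0, 0.7]
gripper_width: 0.0273
```

```bash
python3 -c "
from look import *
look('b7',('scene','wrist'))
print(observe()['gripper_width'])
b=cv2.imread('pics/b7s_raw.png')[150:270,130:270];b=cv2.resize(cv2.convertScaleAbs(b,alpha=1.5),None,fx=5,fy=5,interpolation=2)
cv2.imwrite('pics/b7c.png',b)
"
```

```text
19.85 [0.4252 0.2285 0.1771] [[0.0007, -0.0049, 1.0], [0.0066, 1.0, 0.0049], [-1.0, 0.0066, 0.0007]] [-3.5 -1.5 -0.3]
0.027458945360662092
```

View pics/b7c.png

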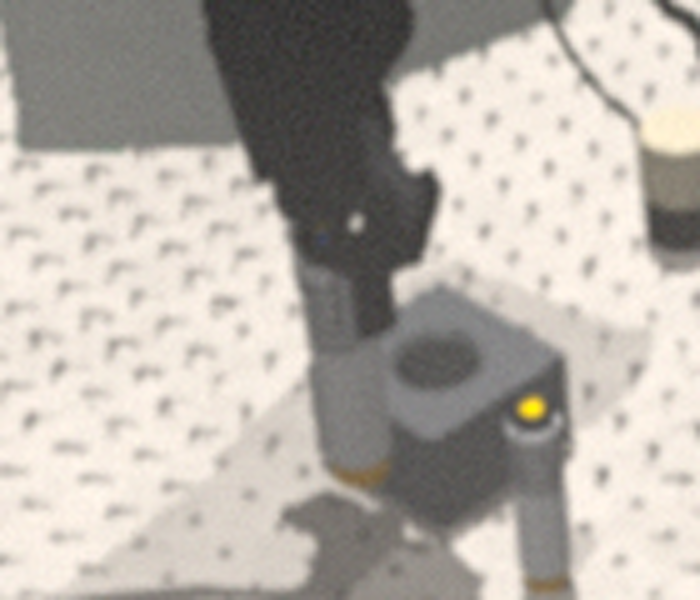

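View pics/b7w.png

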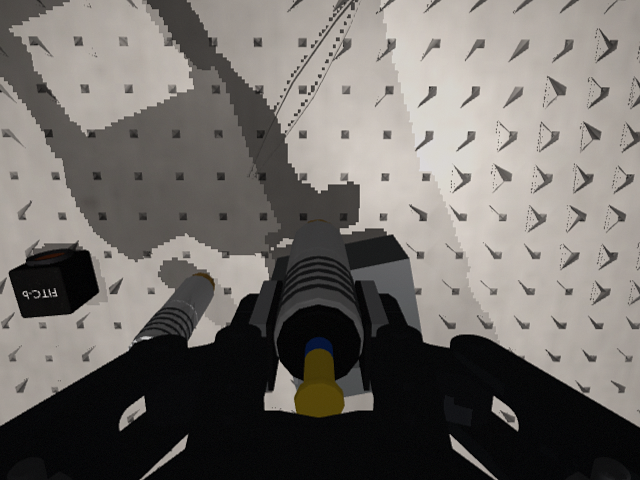

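Upright again, and the rod still shows yellow with blue at its base (wrist blue at (320,345)). I'll lift and move over the hole.

Call:
apply_moves:
  travel:
    - [0,0,-0.004]
    - [-0.02,0,-0.004]
    - [-0.045,0,-0.004]
    - [-0.045,0.006,0.01]
    - [-0.045,0.012,0.025]
    - [-0.045,0.018,0.04]
    - [-0.045,0.018,0.0453]
    - [-0.045,0.018,0.0453]
    - [-0.045,0.018,0.0453]
  roll: [0,0,0,0,0,0,0,0,0]
  claw: [0.3,0.3,0.3,0.3,0.3,0.3,0.3,0.3,0.3]
  grip_force: 30

```text
t: 20.6
ee_pos: [0.4702, 0.2464, 0.2221]
tool_rot: [0.001, 1.57, 0.009]
ft_force: [-0.9, 0.4, -2.4]
gripper_width: 0.0273
```

```bash
python3 -c "
from look import *
look('b8',('scene','wrist'))
print(observe()['gripper_width'])
b=cv2.imread('pics/b8s_raw.png')[130:250,150:270];b=cv2.resize(cv2.convertScaleAbs(b,alpha=1.5),None,fx=5,fy=5,interpolation=2)
cv2.imwrite('pics/b8c.png',b)
b=cv2.imread('pics/b8w_raw.png')[150:450,180:460];b=cv2.resize(cv2.convertScaleAbs(b,alpha=1.5),None,fx=2,fy=2,interpolation=2)
cv2.imwrite('pics/b8wc.png',b)
"
```

```text
20.7 [0.4694 0.2461 0.2218] [[-0.0003, -0.005, 1.0], [0.0062, 1.0, 0.005], [-1.0, 0.0062, -0.0002]] [-0.   0.5 -2.6]
0.026667586506492952
```

View pics/b8c.png

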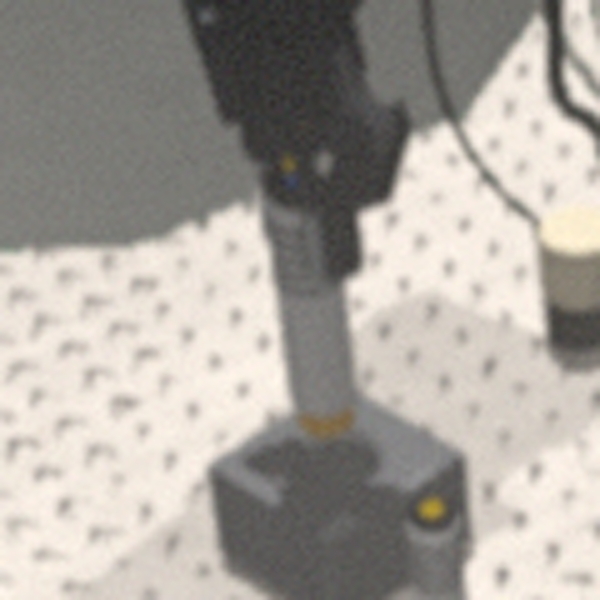

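View pics/b8wc.png

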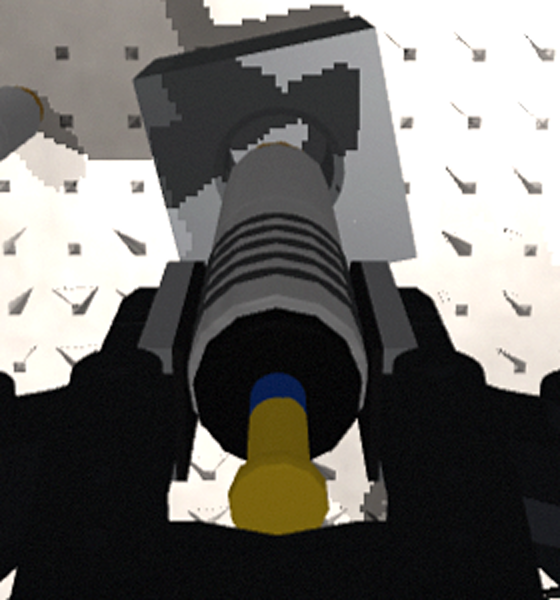

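```bash
python3 - <<'E'
from h import *
import json
ms=camera_model('scene');m=json.load(open('b8.json'))['wrist']
p=np.array([327/5+150-.6,428/5+130-1.8]);print('rim scene',atz(ms,p,.069))
print('rim -x edge wrist',atz(m,(276/2+180,142/2+150),.069), 'collar c', )
G=np.array([.4694,.2461,.2218])+.054*np.array([-.0003,.0062,-1])
for th in (0,3,6,9):
    t=np.radians(th);u=np.array([-np.sin(t),0,np.cos(t)]);q=G-.099*u
    print(th,q.round(4),'scene',((proj(ms,q)+[.6,1.8]-[150,130])*5).round(),'wrist edge',((proj(m,q+[-.012,0,0])-[180,150])*2).round(), 'collar',((proj(m,G+.018*u)-[180,150])*2).round(),'blue/yel end if 0.0 rod',[ (r,((proj(m,G+(.018+r)*u+[-.004,0,0])-[180,150])*2).round()[1]) for r in (0,.002,.004,.006,.008,.01)])
E
```

```text
rim scene [0.46689491 0.24564087 0.069     ]
rim -x edge wrist [0.45682869 0.24567739 0.069     ] collar c
0 [0.4694 0.2464 0.0688] scene [331. 425.] wrist edge [279. 144.] collar [285. 406.] blue/yel end if 0.0 rod [(0, np.float64(382.0)), (0.002, np.float64(389.0)), (0.004, np.float64(396.0)), (0.006, np.float64(404.0)), (0.008, np.float64(412.0)), (0.01, np.float64(420.0))]
3 [0.4746 0.2464 0.0689] scene [342. 420.] wrist edge [279. 162.] collar [285. 400.] blue/yel end if 0.0 rod [(0, np.float64(376.0)), (0.002, np.float64(382.0)), (0.004, np.float64(389.0)), (0.006, np.float64(396.0)), (0.008, np.float64(403.0)), (0.01, np.float64(410.0))]
6 [0.4797 0.2464 0.0693] scene [353. 415.] wrist edge [278. 179.] collar [285. 394.] blue/yel end if 0.0 rod [(0, np.float64(370.0)), (0.002, np.float64(376.0)), (0.004, np.float64(381.0)), (0.006, np.float64(387.0)), (0.008, np.float64(394.0)), (0.01, np.float64(400.0))]
9 [0.4849 0.2464 0.07  ] scene [364. 409.] wrist edge [278. 197.] collar [285. 388.] blue/yel end if 0.0 rod [(0, np.float64(364.0)), (0.002, np.float64(369.0)), (0.004, np.float64(374.0)), (0.006, np.float64(379.0)), (0.008, np.float64(384.0)), (0.01, np.float64(390.0))]
```

Call:
apply_moves:
  travel:
    - [0,0.001,0.002]
    - [0.01,0.001,0.002]
    - [0.02,0.001,0.002]
    - [0.03,0.001,0.002]
    - [0.04,0.001,0.002]
    - [0.05,0.001,0.002]
    - [0.057,0.001,0.002]
    - [0.06,0.001,0.002]
    - [0.06,0.001,0.002]
    - [0.06,0.001,0.002]
  roll: [0,0,0,0,0,0,0,0,0,0]
  claw: [0.3,0.3,0.3,0.3,0.3,0.3,0.3,0.3,0.3,0.3]

```text
t: 21.53
ee_pos: [0.4716, 0.2476, 0.1617]
tool_rot: [0.001, 1.571, 0.009]
ft_force: [0.5, -0.3, -1.3]
gripper_width: 0.0267
```

```bash
python3 -c "
from look import *
look('b9',('scene','wrist'))
b=cv2.imread('pics/b9s_raw.png')[150:270,150:270];b=cv2.resize(cv2.convertScaleAbs(b,alpha=1.5),(400,400),interpolation=2)
a=cv2.imread('pics/b9w_raw.png')[150:450,180:460];a=cv2.resize(cv2.convertScaleAbs(a,alpha=1.5),(400,400),interpolation=2)
cv2.imwrite('pics/b9c.png',np.hstack([b,a]))
"
```

```text
21.6333 [0.4719 0.2477 0.1623] [[0.0008, -0.0049, 1.0], [0.0066, 1.0, 0.0049], [-1.0, 0.0066, 0.0009]] [ 0.6  0.1 -1.3]
```

View pics/b9c.png

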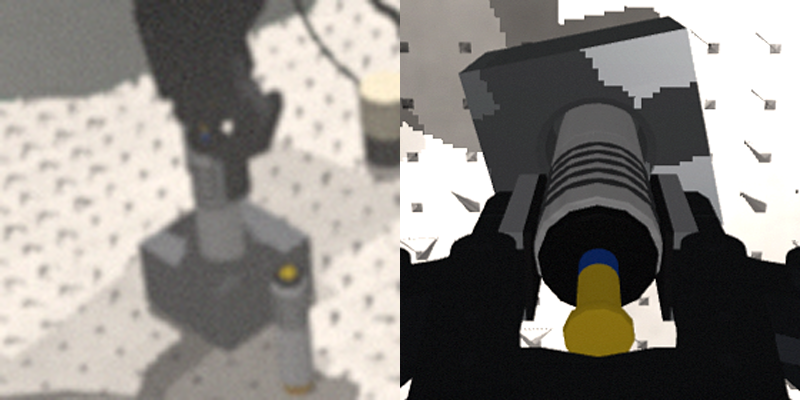

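Call:
apply_moves:
  travel:
    - [0.001,0,0]
    - [0.001,0,0]
    - [0.001,0,0]
    - [0.001,0,0]
    - [0.001,0,0]
    - [0.001,0,0]
    - [0.001,0,0]
    - [0.001,0,0]
  roll: [0,0,0,0,0,0,0,0]
  claw: [0.33,0.37,0.42,0.5,0.6,0.75,0.75,0.75]

```text
t: 22.3
ee_pos: [0.4719, 0.2477, 0.1614]
tool_rot: [0.001, 1.57, 0.009]
ft_force: [-0.8, -0.1, -0.6]
gripper_width: 0.0638
```

```bash
python3 -c "
from look import *
look('c1',('scene','wrist'))
b=cv2.imread('pics/c1s_raw.png')[150:270,150:270];b=cv2.resize(cv2.convertScaleAbs(b,alpha=1.5),(400,400),interpolation=2)
a=cv2.imread('pics/c1w_raw.png')[150:450,180:460];a=cv2.resize(cv2.convertScaleAbs(a,alpha=1.5),(400,400),interpolation=2)
cv2.imwrite('pics/c1c.png',np.hstack([b,a]))
"
```

```text
22.4 [0.4719 0.2477 0.1613] [[0.0008, -0.0049, 1.0], [0.0066, 1.0, 0.0049], [-1.0, 0.0066, 0.0008]] [-0.4  1.   0.4]
```

View pics/c1c.png

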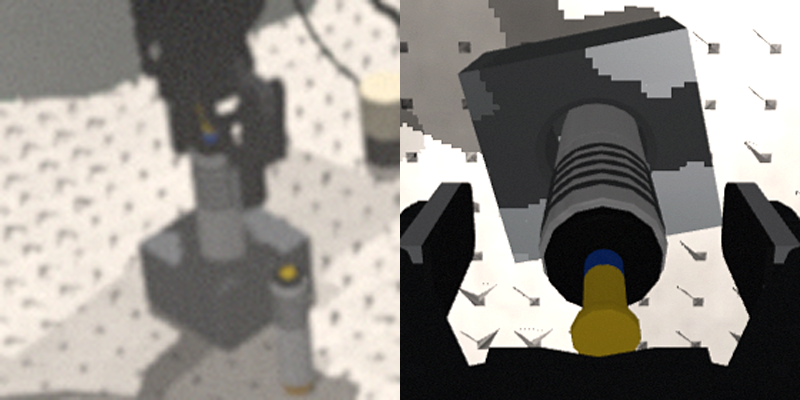

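Call:
apply_moves:
  travel:
    - [-0.02,0,0]
    - [-0.05,0,0]
    - [-0.08,0,0]
    - [-0.11,0,0]
    - [-0.11,0,0]
    - [-0.11,-0.04,0]
    - [-0.11,-0.08,0]
    - [-0.11,-0.12,-0.01]
    - [-0.11,-0.15,-0.02]
    - [-0.11,-0.15,-0.02]
  roll: [0,0,0,0,0,0,0,0,0,0]
  claw: [0.75,0.75,0.75,0.75,0.75,0.75,0.75,0.75,0.75,0.75]

```text
t: 23.23
ee_pos: [0.4503, 0.0928, 0.2693]
tool_rot: [0.002, 1.573, 0.004]
ft_force: [0.8, -0.4, -0.9]
gripper_width: 0.0641
```

```bash
python3 -c "
from look import *
look('c2',('scene','wrist'))
b=cv2.imread('pics/c2s_raw.png')[160:260,170:270];b=cv2.resize(cv2.convertScaleAbs(b,alpha=1.5),None,fx=6,fy=6,interpolation=2)
cv2.imwrite('pics/c2c.png',b)
"
```

```text
23.3333 [0.4522 0.096  0.2701] [[0.0008, -0.0021, 1.0], [0.007, 1.0, 0.0021], [-1.0, 0.007, 0.0008]] [-0.2 -0.4  0.3]
```

View pics/c2c.png

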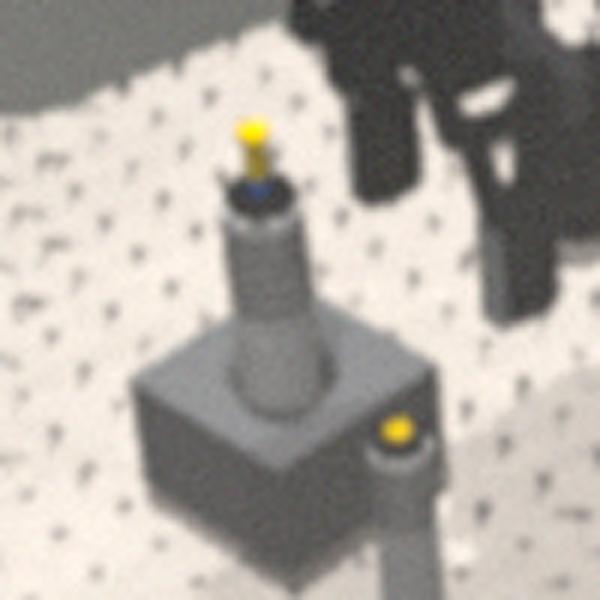

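View pics/c2w.png

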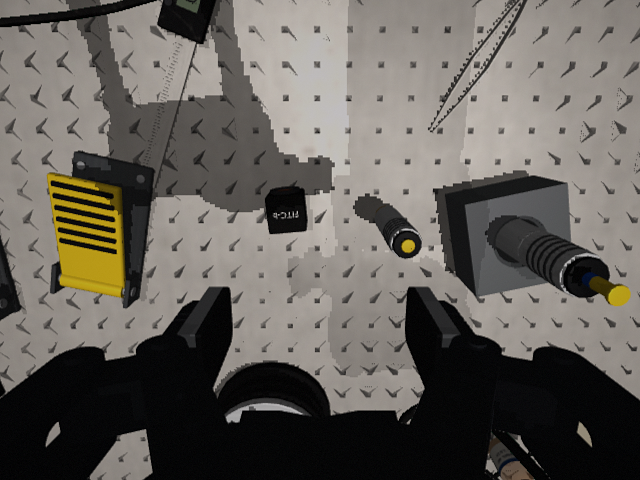

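```bash
python3 - <<'E'
from h import *
import json
m=json.load(open('c2.json'))['wrist'];ms=camera_model('scene')
for r in (.010,.013,.015,.017,.019,.021,.024,.026):
    print(r,'wrist head',proj(m,(.4712,.2474,.128+r)).round(1),'scene head',((proj(ms,(.4712,.2474,.128+r))+[.6,1.8]-[170,160])*6).round())
print('collar',proj(m,(.4712,.2474,.125)),((proj(ms,(.4712,.2474,.125))+[.6,1.8]-[170,160])*6))
b=cv2.imread('pics/c2w_raw.png')[240:320,540:640];cv2.imwrite('pics/c2wc.png',cv2.resize(cv2.convertScaleAbs(b,alpha=1.8),None,fx=7,fy=7,interpolation=cv2.INTER_CUBIC))
E
```

```text
0.01 wrist head [601.7 288.7] scene head [263. 162.]
0.013 wrist head [605.5 290.9] scene head [262. 154.]
0.015 wrist head [608.2 292.4] scene head [261. 149.]
0.017 wrist head [610.8 294. ] scene head [261. 145.]
0.019 wrist head [613.5 295.5] scene head [260. 140.]
0.021 wrist head [616.3 297.1] scene head [260. 135.]
0.024 wrist head [620.5 299.6] scene head [259. 127.]
0.026 wrist head [623.4 301.2] scene head [258. 122.]
collar [586.19542866 279.81767055] [266.1382814  193.77065249]
```

View pics/c2wc.png

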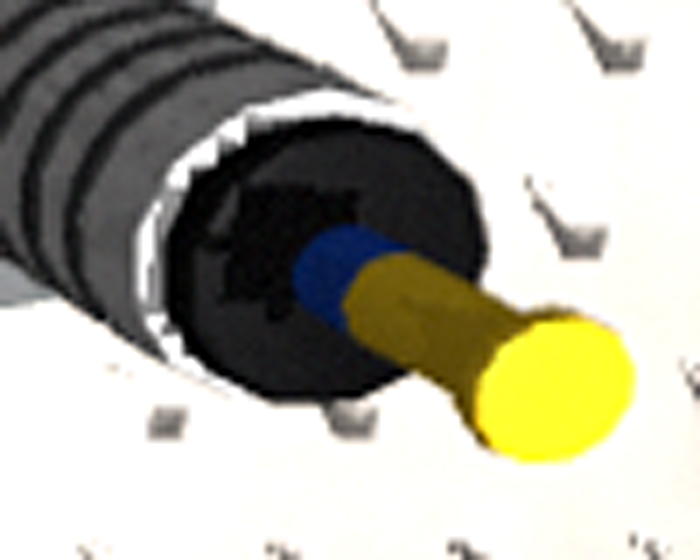

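The rod is about 22 mm out and shows roughly 6 mm of blue, so the blue pedal is the one to press. I'll move over it with the fingers shut and look.

Call:
apply_moves:
  travel:
    - [0,-0.04,0]
    - [0,-0.08,0]
    - [0,-0.12,0]
    - [0,-0.16,0]
    - [0,-0.2,0]
    - [0,-0.24,0]
    - [0,-0.28,0]
    - [0,-0.28,0]
    - [0,-0.28,0]
    - [0,-0.28,0]
  roll: [0,0,0,0,0,0,0,0,0,0]
  claw: [0,0,0,0,0,0,0,0,0,0]

```text
t: 24.17
ee_pos: [0.4533, -0.1831, 0.2677]
tool_rot: [0.005, 1.57, 0.008]
ft_force: [-0.1, 0.8, -0.4]
gripper_width: 0.0002
```

```bash
python3 -c "
from look import *
look('d1',('wrist','scene'),['blue_pad','yellow_pad'])
m=json.load(open('d1.json'))
print(observe()['gripper_width'])
"
```

```text
wrist blue_pad [([279.3, 230.1], 0.89)]
wrist yellow_pad [([461.6, 200.3], 0.77)]
scene blue_pad [([362.3, 367.4], 0.68)]
scene yellow_pad [([302.3, 325.1], 0.8)]
24.4667 [ 0.4531 -0.1827  0.2681] [[0.0009, -0.0042, 1.0], [0.0072, 1.0, 0.0042], [-1.0, 0.0072, 0.0009]] [-0.3 -0.1 -1. ]
-0.0001903346141339154
```

View pics/d1w.png

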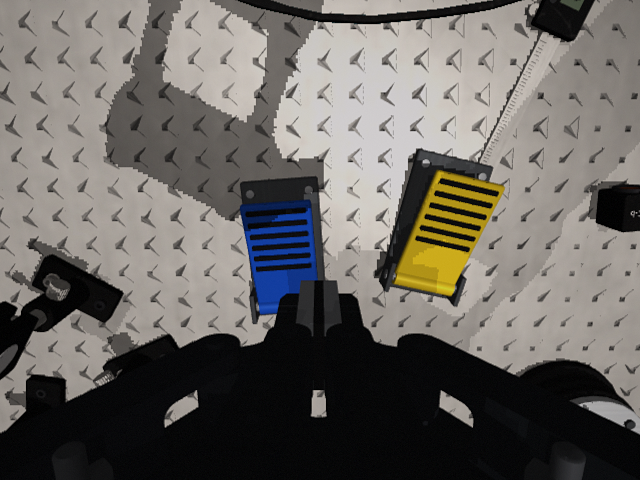

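```bash
python3 - <<'E'
from h import *
import json
m=json.load(open('d1.json'))['wrist']
p=atz(m,(278.7,229),.047);print(p, 'free end',atz(m,(242,207),.051),atz(m,(311,200),.051),'hinge',atz(m,(262,313),.02),atz(m,(320,300),.02))
print('top',atz(camera_model('top'),(455.8,305.7),.047))
s=observe();M=R.from_rotvec(s['tool_rot']).as_matrix();d=p+[0,0,.073]-s['ee_pos'];print('shift tool',M.T@d)
E
```

```text
[ 0.46276492 -0.21191294  0.047     ] free end [ 0.44534977 -0.23761365  0.051     ] [ 0.44018889 -0.18783865  0.051     ] hinge [ 0.54429694 -0.23047582  0.02      ] [ 0.53224865 -0.18067765  0.02      ]
top [ 0.45375961 -0.21167117  0.047     ]
shift tool [ 0.14791826 -0.03028987  0.00943755]
```

Call:
apply_moves:
  travel:
    - [0,-0.03,0.008]
    - [0.035,-0.03,0.008]
    - [0.07,-0.03,0.008]
    - [0.105,-0.03,0.008]
    - [0.135,-0.03,0.008]
    - [0.135,-0.03,0.008]
    - [0.135,-0.03,0.008]
    - [0.135,-0.03,0.008]
  roll: [0,0,0,0,0,0,0,0]
  claw: [0,0,0,0,0,0,0,0]

```text
t: 25.13
ee_pos: [0.4625, -0.2119, 0.1344]
tool_rot: [0.001, 1.568, 0.009]
ft_force: [1.0, -0.0, 0.2]
gripper_width: -0.0002
```

```bash
python3 -c "
from look import *
look('d2',('wrist','scene'))
b=cv2.imread('pics/d2s_raw.png')[280:420,280:440];b=cv2.resize(cv2.convertScaleAbs(b,alpha=1.3),None,fx=4,fy=4,interpolation=2)
cv2.imwrite('pics/d2c.png',b)
"
```

```text
25.2333 [ 0.4632 -0.2125  0.1355] [[0.0054, -0.0047, 1.0], [0.0046, 1.0, 0.0047], [-1.0, 0.0046, 0.0054]] [ 0.2  0.4 -0.1]
```

View pics/d2c.png

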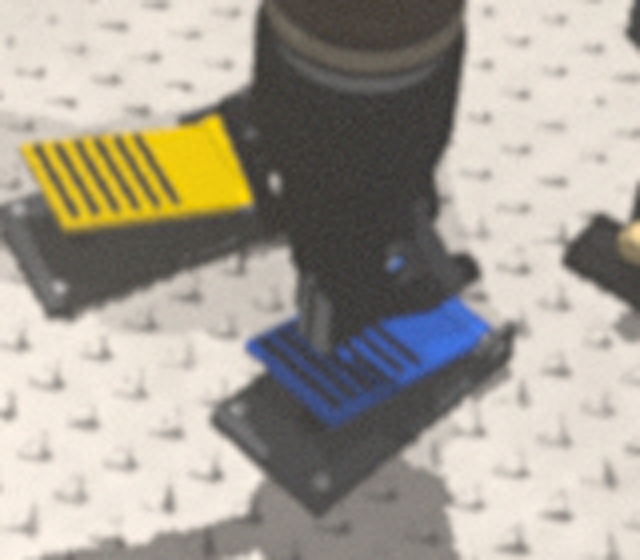

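Call:
apply_moves:
  travel:
    - [0.012,0,-0.003]
    - [0.018,0,-0.003]
    - [0.024,0,-0.003]
    - [0.03,0,-0.003]
    - [0.035,0,-0.003]
    - [0.035,0,-0.003]
    - [0.035,0,-0.003]
  roll: [0,0,0,0,0,0,0]
  claw: [0,0,0,0,0,0,0]

```text
t: 25.82
ee_pos: [0.4605, -0.2132, 0.1018]
tool_rot: [-0.002, 1.566, 0.007]
ft_force: [-3.7, -2.4, 7.5]
gripper_width: 0.0001
```

Call:
apply_moves:
  travel:
    - [0.003,0,0]
    - [0.005,0,0]
    - [0.005,0,0]
    - [0.005,0,0]
  roll: [0,0,0,0]
  claw: [0,0,0,0]

```text
t: 26.15
ee_pos: [0.4602, -0.2134, 0.0981]
tool_rot: [-0.002, 1.567, 0.007]
ft_force: [-4.5, -0.3, 8.0]
gripper_width: -0.0002
```

Call:
apply_moves:
  travel:
    - [0.003,0,0]
    - [0.005,0,0]
    - [0.005,0,0]
    - [0.005,0,0]
  roll: [0,0,0,0]
  claw: [0,0,0,0]

```text
t: 26.48
ee_pos: [0.4602, -0.2135, 0.0959]
tool_rot: [-0.002, 1.569, 0.008]
ft_force: [-6.1, 2.7, 18.7]
gripper_width: 0.0001
```

That's the stop: the force rose from 8 N to 19 N. I'll hold there and check by picture.

Call:
apply_moves:
  travel:
    - [0.003,0,0]
    - [0.003,0,0]
    - [0.003,0,0]
    - [0.003,0,0]
    - [0.003,0,0]
    - [0.003,0,0]
    - [0.003,0,0]
    - [0.003,0,0]
    - [0.003,0,0]
    - [0.003,0,0]
    - [0.003,0,0]
    - [0.003,0,0]
  roll: [0,0,0,0,0,0,0,0,0,0,0,0]
  claw: [0,0,0,0,0,0,0,0,0,0,0,0]

```text
t: 27.48
ee_pos: [0.4603, -0.2136, 0.0958]
tool_rot: [-0.001, 1.571, 0.009]
ft_force: [-7.4, 3.8, 20.4]
gripper_width: 0.0
```

```bash
python3 -c "
from look import *
look('d3',('scene',))
b=cv2.imread('pics/d3s_raw.png')[280:420,280:440];b=cv2.resize(cv2.convertScaleAbs(b,alpha=1.3),None,fx=4,fy=4,interpolation=2)
cv2.imwrite('pics/d3c.png',b)
"
```

```text
27.5333 [ 0.4603 -0.2136  0.0958] [[-0.0, -0.0065, 1.0], [0.0047, 1.0, 0.0065], [-1.0, 0.0047, -0.0]] [-6.2  3.4 19.3]
```

View pics/d3c.png

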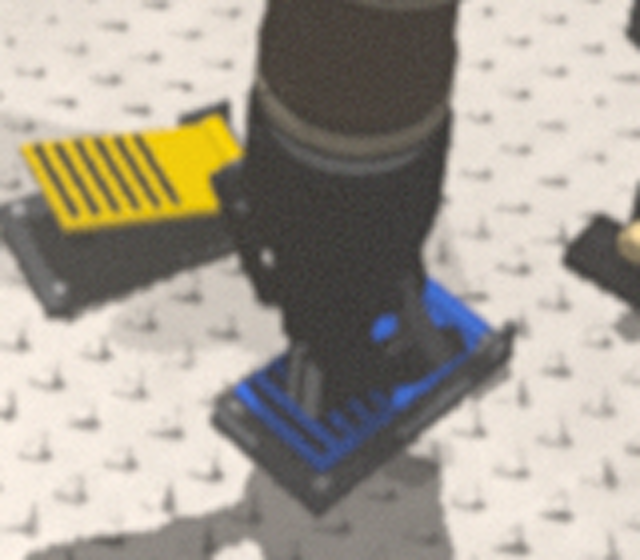

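The blue pedal is flat on its base. Lifting off now, then final checks.

Call:
apply_moves:
  travel:
    - [-0.02,0,0]
    - [-0.05,0,0]
    - [-0.08,0,0]
    - [-0.12,0,0]
    - [-0.16,0,0]
    - [-0.16,0,-0.04]
    - [-0.16,0,-0.06]
    - [-0.16,0,-0.06]
    - [-0.16,0,-0.06]
  roll: [0,0,0,0,0,0,0,0,0]
  claw: [0,0,0,0,0,0,0,0,0]

```text
t: 28.28
ee_pos: [0.3999, -0.2147, 0.2566]
tool_rot: [-0.001, 1.569, 0.007]
ft_force: [-0.0, 0.4, 0.3]
gripper_width: 0.0001
```

```bash
python3 -c "
from look import *
look('e1',('scene','top'))
b=cv2.imread('pics/e1s_raw.png')[160:420,170:440];b=cv2.resize(cv2.convertScaleAbs(b,alpha=1.3),(560,540),interpolation=2)
cv2.imwrite('pics/e1c.png',b)
"
```

```text
28.3833 [ 0.401  -0.215   0.2564] [[0.0017, -0.0063, 1.0], [0.0039, 1.0, 0.0063], [-1.0, 0.0039, 0.0017]] [-0.3  0.7 -0.2]
```

View pics/e1c.png

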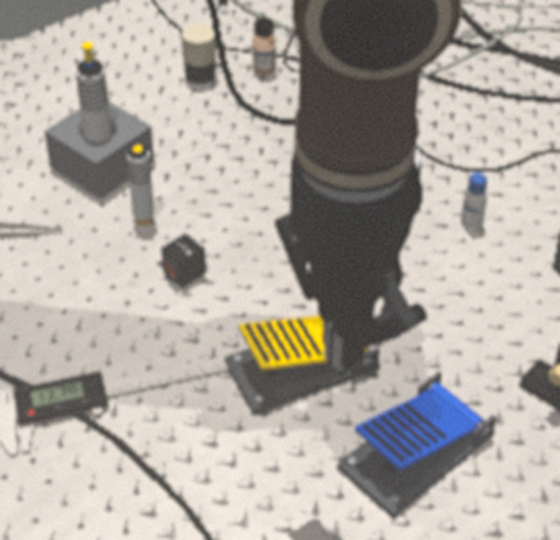

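View pics/e1t.png

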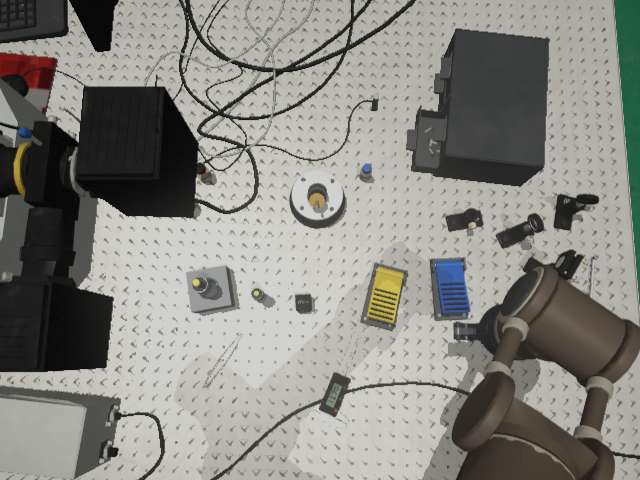

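```bash
python3 -c "
from rig import *
print(finish_job())"
```

```text
the job is handed in; nothing more can be done
None
```

I took the pressure reading, put the gauge back in its stand with the rod out, and pressed the blue pedal. The job was handed in at about 28 s of the 61 s allowed; it reported no verdict.

**Reading:** The tool could only turn about its own axis, so I tilted the larger gauge about 35° inside the grip, using the stand's hole as a pivot. I pressed it onto the valve's pin until the force reached 20 N (limit 40 N), near the chuck's stop, and held it there for a second. The rod came out about 22 mm, with roughly 6 mm of blue below the yellow.

**Return to the stand:** My first try at straightening the gauge slipped out of the hole's chamfer. I straightened it against the stand's side instead, lowered it in and let go.

**Pedal:** I pressed the blue pedal to its stop (about 20 N), held it for a second and let it rise.

**Last pictures:**
- The gauge stands upright and free in its stand, with the rod still out.
- Both pedals are up, and the robot touches nothing.
- The vial, lens can and filter cube look unmoved.

I could not read the chuck's travel or the tilt on the valve directly. I inferred those from the press force and the camera views. The scene camera's calibration was about 6 mm off sideways from the other two, so I corrected for that.

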